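# Shingle power boards along a sloping rack

## Robot

A 6-joint arm with a two-finger parallel gripper is mounted at the origin on the work surface. World frame = base frame: x ahead of the robot, y to its left, z up, the work surface at z = 0. Lengths are in m, angles in rad, forces in N, time in s.
With the tool pointing down it reaches from about 0.225 to 0.875 m from the base axis. Payload 3.4 kg.
Tool frame: the origin (TCP) lies between the finger pads; the fingertips stand 14 mm ahead of it and the grasp point (between the pads) lies 5 mm behind it; z points along the fingers, y is the direction in which the jaws open and shut (so a half turn about z gives the same grasp; the last joint's range is limited). The gripper opens to 85 mm and grips with 20 to 120 N. Pads are 22 mm wide; open, the fingers measure 114 mm over their backs; the gripper's body (76 mm by 85 mm) begins 54 mm behind the grasp point. The pads swing forward as they close: fully open they stand 13 mm farther back than shut.
Start: joints at [-1.242, 0.276, 1.505, -0, 1.361, -0.121], TCP at [0.25, -0.518, 0.245] pointing down, gripper open.
Joint ranges: [-2.89, 2.89], [-0.75, 2.08], [0.22, 2.7], [-1.18, 4.32], [0.11, 2.71], [-2.7, 2.7]. Speed limits (rad/s): [2.57, 2.57, 3.14, 3.14, 3.14, 3.14].

## Interface

Orientations are given as a unit quaternion [w, x, y, z].
In Python, from rig import manip, get_image, job gives the robot as it stands. The module is installed in compiled form; this text tells all that it offers.
- The arm moves only by the tool step_arm, never from a script. Its argument "moves" is one flat list of numbers, 5 for each row, row after row: the shift along the tool's x, y, z as a fraction of full scale, then the turn about the tool's z as a fraction of full scale, then the gripper's target within -1 to 1 (shut at 1, half-way at 0, fully open at -1). In form: [dx, dy, dz, twist, hand, dx, dy, dz, twist, hand, ...]. A call has 1 to 5 rows; each row is the pose to reach, as a shift and turn from the pose commanded when the call began, along the tool's axes at that moment, turning the shorter way round; what a row does not reach only later rows make up. Full scale, the value 1, is 500 mm for a shift and pi rad for a turn. A row lasts 1/10 s, in which the tool goes at most 50 mm and 8.59 degrees, less where a joint would pass 70% of its speed; a pose out of reach is approached as far as the arm can. A call with a number of a shift or a turn outside -1 to 1 is refused whole. A call with a gripper value outside its range is refused whole. The fingers move at their own pace and stop on an object; "force" is the grip in N (left out, the last holds). Time passes only in rows, so rows that repeat a pose let the fingers close. It gives the time, the measured TCP pose, the force and the opening at its end, in the units of the state.
- manip.get_state(): the state, without advancing time (a new reading comes with each control period).
- get_image(name): name is "scene" or "top" or "wrist"; returns a dict with "frame" (420x560x3 uint8, blue, green, red), "fx", "fy", "cx", "cy" (pixels), "rvec" (rotation vector, rad) and "tvec" (3), from world to camera coordinates, as OpenCV has them; the wrist camera has in their place "T_tool_cam" (4x4, takes a point from camera to tool coordinates, whose origin is the TCP and whose axes are the flange's). Camera axes: x right, y down, z forward; pixel columns grow to the right and rows downward; lengths in m; the calibration is good to about 2 mm. A picture is of the moment at which its call begins: read the wrist's pose just before it. There is no depth.
- job.sign_off(): hands the job in, once; it reports no verdict.
The state is a dict: "clock": time; "qpos": joint angles; "qd": joint speeds; "effort": joint torques, N m; "position": TCP position; "ee_rot": TCP orientation; "contact_force": force on the tool from outside, world axes, zero at the start; "moment": the same for the moment, N m; "width": finger opening in m.
Only numpy, scipy, OpenCV 4.12 (cv2) and the standard library are available. Lean on these libraries where they do the work, as an engineer would, in place of code of your own. Each camera call takes 0.05 s, during which the arm holds its last target. There are 200 camera calls.

## Task

Lay the three power boards on the sloping rack like roof shingles, face up, their lower long edges along the lip and their terminal blocks towards the stop: first the longest with its block end up against the stop, then the middle one with its block end lapping about 20 mm over the free end of the longest, then the shortest lapping about 20 mm over the free end of the middle one. Hold each board parallel to the slope and bring it right down onto the rack before letting go of it. Leave the solder reel, coil, power brick and spray can where they stand.

Things in the scene. Friction and masses are not known exactly. Their poses are not given: they have to be found in the camera images.
- bed: Bare aluminium bed of a fixed rack, sloping 30 deg, low edge near the robot. Surface 62 mm up the slope, 240 mm along. Lip 10 mm high, 4 thick, along the low edge; stop 10 mm high, 5 thick, across the left end only. Origin: bed surface, inner corner of lip and stop, 16 mm above the bench. x up the slope, y along the lip towards the stop (bed at x 0..62, y 0..-240 mm), z square out of the bed.
- long_block (a point): Centre of the grey terminal block of the long board: the part to grip. Block 14 mm along the board, 34 across it, 18 tall on the board's upper face; point 13 mm above the board's underside. Centred across the board, 26 mm from the board's block end and 66 mm from its free end. x across the board, y along it towards the block end, z out of its upper face.
- long_tip (a point): Mid free end edge (away from the block) of the long board, half-way up its thickness; axes as long_block. The board: rigid green circuit board on aluminium, 92 mm long, 56 wide, 4 thick, about 90 g; starts face up, flat on the mat (z = 0). The outer 30 mm at this end are bare and flat.
- mid_block (a point): Centre of the grey terminal block of the mid board: the part to grip. Block 14 mm along the board, 34 across it, 18 tall on the board's upper face; point 13 mm above the board's underside. Centred across the board, 26 mm from the board's block end and 54 mm from its free end. x across the board, y along it towards the block end, z out of its upper face.
- mid_tip (a point): Mid free end edge (away from the block) of the mid board, half-way up its thickness; axes as mid_block. The board: rigid green circuit board on aluminium, 80 mm long, 56 wide, 4 thick, about 80 g; starts face up, flat on the mat (z = 0). The outer 30 mm at this end are bare and flat.
- short_block (a point): Centre of the grey terminal block of the short board: the part to grip. Block 14 mm along the board, 34 across it, 18 tall on the board's upper face; point 13 mm above the board's underside. Centred across the board, 26 mm from the board's block end and 42 mm from its free end. x across the board, y along it towards the block end, z out of its upper face.
- short_tip (a point): Mid free end edge (away from the block) of the short board, half-way up its thickness; axes as short_block. The board: rigid green circuit board on aluminium, 68 mm long, 56 wide, 4 thick, about 70 g; starts face up, flat on the mat (z = 0). The outer 30 mm at this end are bare and flat.
- lamp (a point): Middle of the underside of a slim black lamp bar fixed to the rack, running along it above and just behind the bed's high edge: 268 mm long, 20 deep, 14 high, underside 170 mm above the bench, on an 8 mm square upright at each end (130 mm either way). Nothing else is above the bed; it leaves no room for a gripper straight above the bed, only tilted with the slope. Axes: y along the bar, x level, away from the robot.
- reel: Bystander: black reel of solder wire standing flat, 48 mm across, 34 mm high. Origin at the centre of its underside. Loose; to be left alone.
- coil: Bystander: round copper-wound coil lying flat, 42 mm across, 22 mm high. Origin at the centre of its underside. Loose; to be left alone.
- brick: Bystander: black power-supply brick, 112 x 50 x 32 mm (x, y, z), a 16 mm cable gland on its +x end. Origin at the centre of its underside. Loose; to be left alone.
- can: Bystander: tall aluminium spray can with a white cap, 52 mm across, 186 mm high. Origin at the centre of its underside. Loose; to be left alone.
Things that resemble listed ones, but are neither listed nor needed, are in the scene too. What is shaped like the part that bears short_block but blue is not meant. What is shaped like the part that bears long_block but red is not meant.

How it is judged:
On the way, in this order (a step that is already met when the one before it is completed fails the run):
1. the longest board is held by the fingers in its place, within 10 deg of parallel to the slope and no more than about 7 mm above where it will rest (x of long_block in the frame of bed between 0.022 and 0.037 m and x of long_tip in the frame of bed between 0.02 and 0.039 m and y of long_block in the frame of bed between -0.037 and -0.022 m and y of long_tip in the frame of bed between -0.105 and -0.085 m and z of long_block in the frame of bed between 0.008 and 0.02 m and angle between the z axis of long_block and the z axis of bed, either way round below 0.17 rad and contact force between the fingers and long above 0.5 N), for 0.1 s.
2. the middle-length board is held by the fingers in its place, within 10 deg of parallel to the slope and no more than about 7 mm above where it will rest (x of mid_block in the frame of bed between 0.022 and 0.037 m and x of mid_tip in the frame of bed between 0.02 and 0.039 m and y of mid_block in the frame of long_block between -0.082 and -0.062 m and y of mid_tip in the frame of long_block between -0.14 and -0.112 m and z of mid_block in the frame of bed between 0.008 and 0.024 m and angle between the z axis of mid_block and the z axis of bed, either way round below 0.17 rad and contact force between the fingers and mid above 0.5 N), for 0.1 s.
3. the shortest board is held by the fingers in its place, within 10 deg of parallel to the slope and no more than about 7 mm above where it will rest (x of short_block in the frame of bed between 0.022 and 0.037 m and x of short_tip in the frame of bed between 0.02 and 0.039 m and y of short_block in the frame of mid_block between -0.07 and -0.05 m and y of short_tip in the frame of mid_block between -0.116 and -0.088 m and z of short_block in the frame of bed between 0.008 and 0.024 m and angle between the z axis of short_block and the z axis of bed, either way round below 0.17 rad and contact force between the fingers and short above 0.5 N), for 0.1 s.
At the end, for the whole second after the job is handed in: Boards lie still on the bed, face up, blocks towards the stop, lower edges within 9 mm of the lip: the longest flat with its block end within 11 mm of the stop, the middle's block end lapping 10 to 30 mm over its free end, the shortest's likewise over the middle's; all free ends rest on the bed (x of long_block in the frame of bed between 0.022 and 0.037 m and x of long_tip in the frame of bed between 0.02 and 0.039 m and y of long_block in the frame of bed between -0.037 and -0.022 m and y of long_tip in the frame of bed between -0.105 and -0.085 m and z of long_block in the frame of bed between 0.01 and 0.0152 m and z of long_tip in the frame of bed between -0.002 and 0.0065 m and linear speed of each of long, mid, short below 0.01 m/s and x of mid_block in the frame of bed between 0.022 and 0.037 m and x of mid_tip in the frame of bed between 0.02 and 0.039 m and y of mid_block in the frame of long_block between -0.082 and -0.062 m and y of mid_tip in the frame of long_block between -0.14 and -0.112 m and z of mid_block in the frame of bed between 0.0145 and 0.0205 m and z of mid_tip in the frame of bed between -0.002 and 0.0065 m and x of short_block in the frame of bed between 0.022 and 0.037 m and x of short_tip in the frame of bed between 0.02 and 0.039 m and y of short_block in the frame of mid_block between -0.07 and -0.05 m and y of short_tip in the frame of mid_block between -0.116 and -0.088 m and z of short_block in the frame of bed between 0.0145 and 0.0205 m and z of short_tip in the frame of bed between -0.002 and 0.0065 m); the robot touches nothing.
It fails at once if the reel is shifted by more than 15 mm or knocked over (distance of reel from where it was at the start of the episode above 0.015 m or angle between reel's own z axis and vertical above 0.3 rad).
It fails at once if the coil is shifted by more than 15 mm or knocked over (distance of coil from where it was at the start of the episode above 0.015 m or angle between coil's own z axis and vertical above 0.3 rad).
It fails at once if the brick is shifted by more than 15 mm or knocked over (distance of brick from where it was at the start of the episode above 0.015 m or angle between brick's own z axis and vertical above 0.3 rad).
It fails at once if the can is shifted by more than 15 mm or knocked over (distance of can from where it was at the start of the episode above 0.015 m or angle between can's own z axis and vertical above 0.3 rad).
It also fails if it takes over 72 s, if anything falls off the work surface, if the arm or the gripper's body presses on something with over 40 N, if the wrist force passes 120 N, or if a joint passes its speed limit or range.

## Working session

There is one attempt and no reset: what is moved stays moved. The work goes in short steps, Python scripts to look and compute and a tool call to move; the robot and the scene stay as the last step left them, time stands still between calls to the robot, and variables do not carry over. Pictures are saved under pics/ and viewed, about 8 in all and at most 12, crops included, and the job is handed in when it is done.

Besides the shell and the picture viewer there is one more tool, called after "Emit:" in YAML: its name, and indented under it one key for each argument. step_arm: Moves the arm, as the interface text tells. Its arguments: {"type":"object","properties":{"moves":{"type":"array","items":{"type":"number","minimum":-1,"maximum":1}},"force":{"type":"number"}},"required":["moves"]}

```bash
mkdir -p pics; cat > h.py <<'E'
import numpy as np,cv2,pickle
from rig import manip,get_image,job
from scipy.spatial.transform import Rotation as R
def shot(n,f):
    s=manip.get_state(); d=get_image(n); d['st']=s
    cv2.imwrite(f'pics/{f}.png',d['frame']); pickle.dump(d,open(f'pics/{f}.pkl','wb')); return d
def load(f): return pickle.load(open(f'pics/{f}.pkl','rb'))
def cam(d):
    K=np.array([[d['fx'],0,d['cx']],[0,d['fy'],d['cy']],[0,0,1]])
    if 'rvec' in d: Rm=cv2.Rodrigues(np.array(d['rvec'],float))[0]; t=np.array(d['tvec'],float).ravel()
    else:
        s=d['st']; q=s['ee_rot']; T=np.eye(4); T[:3,:3]=R.from_quat([q[1],q[2],q[3],q[0]]).as_matrix(); T[:3,3]=s['position']
        M=np.linalg.inv(T@np.array(d['T_tool_cam'])); Rm,t=M[:3,:3],M[:3,3]
    return K,Rm,t
def unproj(d,u,v,z):
    K,Rm,t=cam(d); r=Rm.T@np.linalg.inv(K)@[u,v,1]; c=-Rm.T@t
    return c+r*(z-c[2])/r[2]
def proj(d,P):
    K,Rm,t=cam(d); p=(K@(Rm@np.atleast_2d(P).T+t[:,None])).T; return p[:,:2]/p[:,2:]
E
python3 - <<'E'
from h import *
for n in('scene','top'):
    d=shot(n,n+'0'); K,Rm,t=cam(d); print(n,K[0,0],K[0,2],K[1,2],-Rm.T@t)
s=manip.get_state(); print(s)
a=load('scene0')['frame'];b=load('top0')['frame']
E
```

```text
scene 538.5028655284618 281.33450196731826 216.11318964599164 [1.34030997 0.44456804 0.8756349 ]
top 395.36563177270705 277.3585938121526 209.4792189272875 [0.44543857 0.0088731  1.21238125]
{'clock': 0.1, 'qpos': array([-1.24198489e+00,  2.76509829e-01,  1.50598195e+00, -2.60027556e-06,
        1.36068564e+00, -1.21010664e-01]), 'qd': array([ 4.80496147e-05, -5.44699418e-04, -2.60154702e-03,  5.84358513e-04,
       -5.04104959e-04, -1.22898947e-03]), 'effort': array([ 1.52864533e-03, -4.17697978e+01, -2.46405655e+01, -5.69636370e-05,
        5.83247791e-03,  5.33569860e-06]), 'position': array([ 0.24986114, -0.51739446,  0.24454848]), 'ee_rot': array([-7.87980786e-04,  9.74813582e-01,  2.23019848e-01, -8.34456163e-05]), 'contact_force': array([-0.06499553,  0.38750156,  0.18074485]), 'moment': array([ 0.03701799, -0.03278593, -0.01553886]), 'width': 0.08538166186990459}
```

View pics/top0.png

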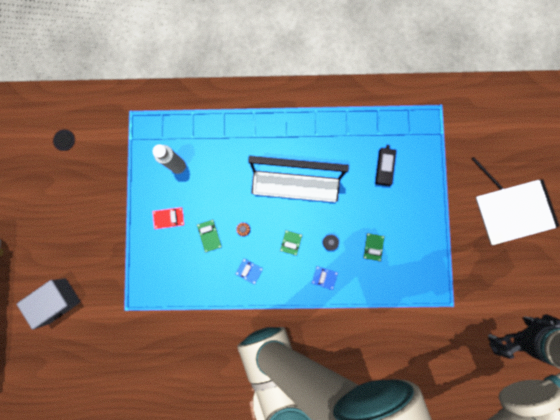

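View pics/scene0.png

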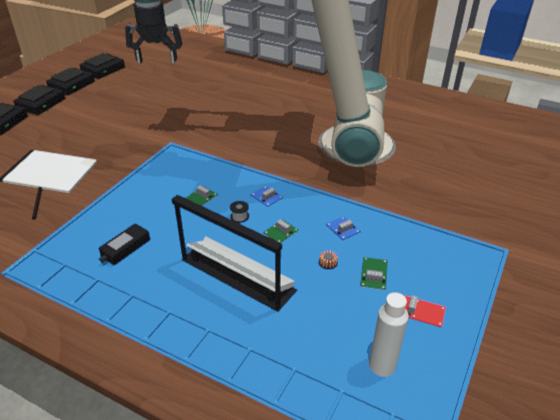

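```bash
python3 - <<'E'
from h import *
d=load('top0'); im=d['frame']; hsv=cv2.cvtColor(im,cv2.COLOR_BGR2HSV)
m=((hsv[...,0]>45)&(hsv[...,0]<85)&(hsv[...,1]>80)).astype(np.uint8); m[:200]=0;m[300:]=0;m[:,:130]=0;m[:,450:]=0
m=cv2.morphologyEx(m,cv2.MORPH_CLOSE,np.ones((5,5)))
for c in cv2.findContours(m,0,2)[0]:
    if cv2.contourArea(c)<50: continue
    P=np.array([unproj(d,u,v,.004)[:2] for u,v in c[:,0]]).astype(np.float32)
    r=cv2.minAreaRect(P*1000); print(np.mean(c[:,0],0),r)
for n,p in dict(reel=(331,242),coil=(244,229),brick=(386,167),canbase=(178,165)).items(): print(n,unproj(d,*p,.02))
a=cv2.resize(im[140:300,140:420],None,fx=2.8,fy=2.8,interpolation=cv2.INTER_CUBIC)
cv2.imwrite('pics/crop1.png',a)
E
```

```text
[373.325 248.125] ((448.5666198730469, -262.45623779296875), (50.11155700683594, 73.9906997680664), 78.83592987060547)
[290.63414634 242.53658537] ((465.6897888183594, -11.629997253417969), (50.30730056762695, 62.22466278076172), 73.2695083618164)
[208.71212121 234.1969697 ] ((490.76519775390625, 238.71949768066406), (87.66786193847656, 51.1680908203125), 16.924789428710938)
reel [ 0.46463066 -0.13239166  0.02      ]
coil [0.50784527 0.12870131 0.02      ]
brick [ 0.68998394 -0.30634212  0.02      ]
canbase [0.70821588 0.33087603 0.02      ]
```

View pics/crop1.png

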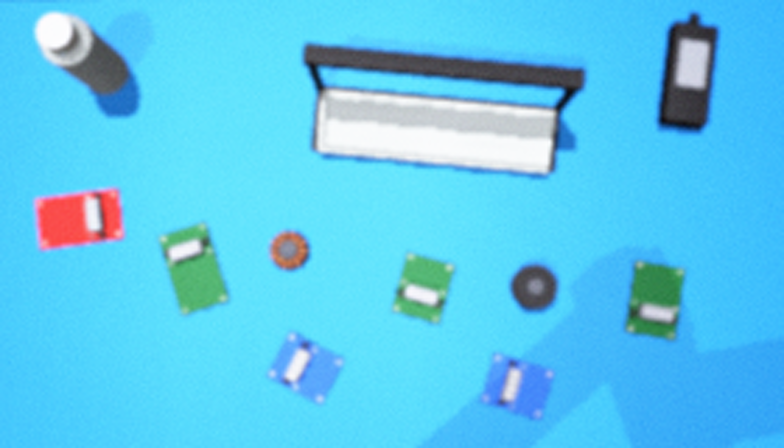

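Candidates: green boards at top-image pixels (208,235), (291,243) and (374,248); blue decoys at (249,270) and (325,278); a red one at (168,217). By measured length (88, 62 and 74 mm before edge loss) the greens are long, short and mid, and the crop confirms them. Tool shifts and twists alone can't tilt the tool, so I'll test what a move past the reach limit does to the tilt, over clear bench.

Emit:
step_arm:
  moves: [0,0.6,-0.1,0,-0.5,0,0.6,-0.1,0,-0.5,0,0.6,-0.1,0,-0.5,0,0.6,-0.1,0,-0.5,0,0.6,-0.1,0,-0.5]

```text
clock: 0.6
position: [0.3579, -0.7412, 0.2863]
ee_rot: [-0.0, 0.975, 0.223, -0.0]
contact_force: [0.2, -1.4, 0.9]
width: 0.0638
```

Emit:
step_arm:
  moves: [0,0.6,0,0,-0.5,0,0.6,0,0,-0.5,0,0.6,0,0,-0.5,0,0.6,0,0,-0.5,0,0.6,0,0,-0.5]

```text
clock: 1.1
position: [0.4129, -0.8553, 0.2408]
ee_rot: [0.019, 0.975, 0.223, 0.004]
contact_force: [0.1, 0.2, -0.0]
width: 0.064
```

```bash
python3 - <<'E'
from h import *
s=manip.get_state(); q=s['ee_rot']; print(s['clock'],s['position'],np.hypot(*s['position'][:2]),s['qpos'],R.from_quat([q[1],q[2],q[3],q[0]]).as_matrix().round(3))
# rack measures from top & scene
d=load('top0'); c=lambda u,v:(140+u/2.8,140+v/2.8)
for n,p,z in [('lip L',(317,153),.02),('lip R',(551,173),.02),('bed hi L',(322,90),.047),('bed hi R',(557,108),.047),('lamp near L',(306,62),.170),('lamp near R',(580,88),.170),('lamp far L',(308,44),.184),('lamp far R',(583,69),.184)]: print(n,unproj(d,*c(*p),z))
E
```

```text
1.1 [ 0.41286926 -0.85533837  0.24079117] 0.9497708968363784 [-1.19536005  0.97112646  0.22271544  0.00325988  1.9090689  -0.07324633] [[ 0.901  0.434  0.017]
 [ 0.435 -0.9   -0.035]
 [ 0.     0.039 -0.999]]
lip L [0.61205546 0.09987883 0.02      ]
lip R [ 0.58576575 -0.15337716  0.02      ]
bed hi L [0.67614809 0.09184329 0.047     ]
bed hi R [ 0.65207603 -0.15817449  0.047     ]
lamp near L [0.67933171 0.09818475 0.17      ]
lamp near R [ 0.64916298 -0.16299455  0.17      ]
lamp far L [0.69350906 0.0949456  0.184     ]
lamp far R [ 0.66452252 -0.1640988   0.184     ]
```

Emit:
step_arm:
  moves: [0,0.9,-0.3,0,-0.5,0,0.9,-0.3,0,-0.5,0,0.9,-0.3,0,-0.5,0,0.9,-0.3,0,-0.5,0,0.9,-0.3,0,-0.5]

```text
clock: 1.6
position: [0.4217, -0.8736, 0.2357]
ee_rot: [0.043, 0.974, 0.223, 0.01]
contact_force: [-0.0, 0.2, 0.3]
width: 0.0644
```

Emit:
step_arm:
  moves: [0,-0.4,0,0,-0.5,0,-0.4,0,0,-0.5,0,-0.4,0,0,-0.5,0,-0.4,0,0,-0.5]

```text
clock: 2.0
position: [0.3476, -0.7202, 0.2202]
ee_rot: [0.042, 0.974, 0.223, 0.01]
contact_force: [-0.7, -0.2, 0.3]
width: 0.0642
```

```bash
python3 - <<'E'
from h import *
s=manip.get_state(); q=s['ee_rot']; print(s['clock'],s['position'],np.hypot(*s['position'][:2]),s['qpos'],R.from_quat([q[1],q[2],q[3],q[0]]).as_matrix().round(3))
E
```

```text
2.0 [ 0.34756485 -0.72017595  0.2201552 ] 0.7996591301932284 [-1.21145269  0.59008698  1.05307294  0.00782553  1.41163745 -0.09132887] [[ 0.901  0.433  0.038]
 [ 0.435 -0.897 -0.078]
 [-0.     0.087 -0.996]]
```

```bash
cat >> h.py <<'E'
def pose():
    s=manip.get_state(); q=s['ee_rot']; M=R.from_quat([q[1],q[2],q[3],q[0]]).as_matrix()
    return s,M
def az(v): return np.degrees(np.arctan2(v[1],v[0]))
def go(P,y_az=None,M=None,p=None):
    s,M0=pose(); M=M0 if M is None else M; p=s['position'] if p is None else p
    w=np.array(P)-p; v=M.T@w; tw=0
    if y_az is not None: # twist about tool z (down): +twist lowers azimuth
        tw=(az(M[:,1])-y_az+90)%180-90
    print('to',np.round(P,4),'mv',(v/.5).round(4),'twist',round(tw/180,4),'deg',round(tw,1),'dist',np.linalg.norm(w).round(3))
E
python3 - <<'E'
from h import *
d=load('top0'); c=lambda u,v:(140+u/2.8,140+v/2.8)
B={}
for n,b,ctr in [('mid',(657,313),(.4486,-.2625)),('short',(422,293),(.4657,-.0116)),('long',(185,250),(.4908,.2387))]:
    b=unproj(d,*c(*b),.02); print(n,b,'Laz~',az(b[:2]-np.array(ctr)))
s,M=pose(); print('tool y az',az(M[:,1]),'tool z',M[:,2])
b=unproj(d,*c(657,313),.02); go([b[0]-.0,b[1],.15],az(b[:2]-np.array([.4486,-.2625])))
print(get_image('wrist')['T_tool_cam'])
E
```

```text
mid [ 0.43347853 -0.2616225   0.02      ] Laz~ 176.67884726857855
short [ 0.45860178 -0.01145892  0.02      ] Laz~ 178.86139791797663
long [0.50883324 0.2436218  0.02      ] Laz~ 15.26588644825468
tool y az -64.22987074145799 tool z [ 0.03771791 -0.07843444 -0.9962055 ]
to [ 0.4335 -0.2616  0.15  ] mv [ 0.5535 -0.7606  0.0743] twist -0.3384 deg -60.9 dist 0.472
[[-3.60886862e-04 -9.64233073e-01 -2.65055562e-01  6.71221090e-02]
 [ 9.99999369e-01 -6.60688128e-05 -1.12120228e-03 -8.08662006e-04]
 [ 1.06358841e-03 -2.65055800e-01  9.64232488e-01 -1.29040742e-01]
 [ 0.00000000e+00  0.00000000e+00  0.00000000e+00  1.00000000e+00]]
```

Emit:
step_arm:
  moves: [0.5535,-0.7606,0.06,-0.294,0,0.5535,-0.7606,0.06,-0.294,0,0.5535,-0.7606,0.06,-0.294,0,0.5535,-0.7606,0.06,-0.294,0,0.5535,-0.7606,0.06,-0.294,0]

```text
clock: 2.55
position: [0.3942, -0.477, 0.1875]
ee_rot: [0.043, 0.823, 0.566, -0.006]
contact_force: [1.7, 0.4, 0.6]
width: 0.0422
```

```bash
python3 - <<'E'
from h import *
s,M=pose(); print(s['clock'],s['position'],az(M[:,1]),s['qpos']); go([.4335,-.2616,.16],-11.2)
E
```

```text
2.55 [ 0.3941801  -0.47695197  0.18751265] -20.82412331132489 [-0.98602803  0.33444285  1.56992973 -0.01249399  1.15015642 -0.6160465 ]
to [ 0.4335 -0.2616  0.16  ] mv [ 0.4327 -0.083   0.0239] twist -0.0535 deg -9.6 dist 0.221
```

Emit:
step_arm:
  moves: [0.433,-0.083,0.024,-0.0535,0,0.433,-0.083,0.024,-0.0535,0,0.433,-0.083,0.024,-0.0535,0,0.433,-0.083,0.024,-0.0535,0,0.433,-0.083,0.024,-0.0535,0]

```text
clock: 3.05
position: [0.4342, -0.259, 0.1597]
ee_rot: [0.041, 0.774, 0.632, -0.01]
contact_force: [-0.2, -0.0, -0.4]
width: 0.0428
```

```bash
cat >> h.py <<'E'
def findboard(d,thr=45):
    """green board(s) in view -> rect at z=.004 in mm, plus block centroid from the non-green pixels inside"""
    im=d['frame']; hsv=cv2.cvtColor(im,cv2.COLOR_BGR2HSV)
    g=((hsv[...,0]>45)&(hsv[...,0]<88)&(hsv[...,1]>80)&(hsv[...,2]>25)).astype(np.uint8)
    g=cv2.morphologyEx(g,cv2.MORPH_OPEN,np.ones((3,3)))
    cs=[c for c in cv2.findContours(g,0,2)[0] if cv2.contourArea(c)>300]
    if not cs: print('none'); return
    for c in cs: print('cont',cv2.contourArea(c),cv2.boundingRect(c))
    c=np.vstack(sorted(cs,key=cv2.contourArea)[-2:] if len(cs)>1 else cs); h=cv2.convexHull(c)
    P=np.array([unproj(d,u,v,.004)[:2] for u,v in h[:,0]]).astype(np.float32)*1000
    print('rect',cv2.minAreaRect(P)); return cv2.minAreaRect(P)
E
python3 - <<'E'
from h import *
s,M=pose(); print(s['clock'],s['position'],az(M[:,1])); d=shot('wrist','w1'); findboard(d)
E
```

```text
3.05 [ 0.43415555 -0.2590207   0.15967144] -11.392537779193576
cont 4128.5 (238, 148, 98, 65)
rect ((448.7468566894531, -261.48199462890625), (53.86382293701172, 78.49016571044922), 78.0774154663086)
```

View pics/w1.png

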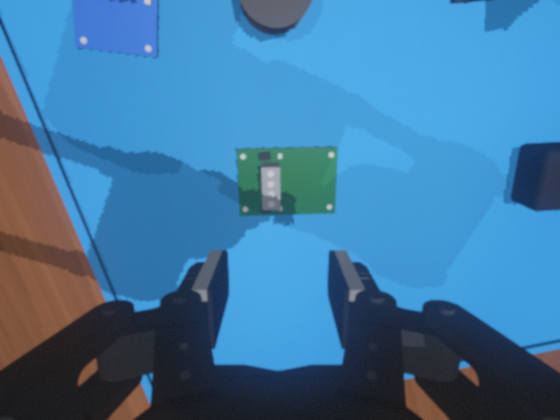

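```bash
python3 - <<'E'
from h import *
go([.4350,-.2587,.0215],-11.9)
E
```

```text
to [ 0.435  -0.2587  0.0215] mv [ 0.0156 -0.0121  0.2753] twist 0.003 deg 0.5 dist 0.138
```

Emit:
step_arm:
  moves: [0.0156,-0.0121,0.2753,0.003,0,0.0156,-0.0121,0.2753,0.003,0,0.0156,-0.0121,0.2753,0.003,0,0.0156,-0.0121,0.2753,0.003,0,0.0156,-0.0121,0.2753,0.003,1]
  force: 40

```text
clock: 3.6
position: [0.4358, -0.2658, 0.0214]
ee_rot: [0.042, 0.777, 0.628, -0.01]
contact_force: [0.1, 0.4, -0.1]
width: 0.0294
```

Emit:
step_arm:
  moves: [0,0,0,0,1,0,0,0,0,1,0,0,0,0,1]

```text
clock: 3.9
position: [0.4357, -0.2657, 0.0226]
ee_rot: [0.043, 0.777, 0.628, -0.01]
contact_force: [-0.9, -1.5, 3.8]
width: 0.013
```

```bash
python3 - <<'E'
from h import *
s,M=pose(); print(s['clock'],s['position'],s['width'],s['contact_force'],s['qpos'])
d=load('top0'); K=0
# rack azimuth from lip line
print('lip az',az(np.array([.61205546,.09987883])-np.array([.58576575,-.15337716])),'bedhi',az(np.array([.67614809,.09184329])-np.array([.65207603,-.15817449])),'lamp',az(np.array([.67933,.09818])-np.array([.64916,-.16299])))
E
```

```text
3.9 [ 0.43566216 -0.26572206  0.02260354] 0.013038848183008139 [-0.88508449 -1.52585027  3.79403929] [-0.6571142   0.38423557  2.00556258 -0.06257369  0.67346924 -0.39769185]
lip az 84.07353161263777 bedhi 84.50043461180975 lamp 83.41047800294336
```

Emit:
step_arm:
  moves: [0,0,-0.06,0,1,0,0,-0.06,-0.04,1,0,0,-0.06,-0.0877,1,0,0,-0.06,-0.1354,1,0,0,-0.06,-0.1831,1]

```text
clock: 4.4
position: [0.4341, -0.2625, 0.0518]
ee_rot: [0.038, 0.565, 0.824, -0.021]
contact_force: [-0.3, 0.4, -1.5]
width: 0.0128
```

Emit:
step_arm:
  moves: [0,0,0,-0.2386,1,0,0,0,-0.2386,1,0,0,0,-0.2386,1,0,0,0,-0.2386,1,0,0,0,-0.2386,1]

```text
clock: 4.9
position: [0.434, -0.2625, 0.0516]
ee_rot: [0.027, 0.224, 0.974, -0.034]
contact_force: [-0.7, -0.4, -1.2]
width: 0.0128
```

Emit:
step_arm:
  moves: [0,0,0,-0.11,1,0,0,0.02,-0.11,1,0,0,0.046,-0.11,1,0,0,0.046,-0.11,0.9,0,0,0.046,-0.11,0]

```text
clock: 5.4
position: [0.4349, -0.2644, 0.0287]
ee_rot: [0.021, 0.057, 0.997, -0.038]
contact_force: [0.6, -0.2, -0.0]
width: 0.0265
```

Emit:
step_arm:
  moves: [0,0,0,0,0,0,0,0,0,0,0,0,-0.1,0,0,0,0,-0.2,0,0,0,0,-0.22,0,0]

```text
clock: 5.9
position: [0.4337, -0.2578, 0.1439]
ee_rot: [0.025, 0.056, 0.997, -0.041]
contact_force: [1.4, -0.4, -0.0]
width: 0.0429
```

```bash
python3 - <<'E'
from h import *
s,M=pose(); print(s['clock'],s['position'],s['width'],s['qpos'],az(M[:,1]),M[:,2])
d=shot('wrist','w2'); findboard(d); s,M=pose(); print(s['position'])
go([.455,-.0085,.15],-16.7)
E
```

```text
5.9 [ 0.43366747 -0.25777085  0.14385449] 0.04289109133687725 [-0.64680049  0.21372694  1.87048246 -0.04761195  0.97011179 -2.07950447] 83.40650850458614 [ 0.04626101 -0.08413509 -0.99537993]
cont 3924.0 (279, 148, 74, 71)
cont 1170.0 (249, 148, 25, 69)
rect ((430.3547058105469, -250.78570556640625), (78.2092514038086, 54.311824798583984), 83.22957611083984)
[ 0.43323842 -0.25750142  0.14320235]
to [ 0.455  -0.0085  0.15  ] mv [ 0.011   0.4971 -0.0532] twist -0.4438 deg -79.9 dist 0.25
```

Emit:
step_arm:
  moves: [0.011,0.497,-0.03,0.2386,0,0.011,0.497,-0.03,0.2386,0,0.011,0.497,-0.03,0.2386,0,0.011,0.497,-0.03,0.2386,0,0.011,0.497,-0.03,0.2386,0]

```text
clock: 6.45
position: [0.4496, -0.0438, 0.1341]
ee_rot: [0.031, 0.367, 0.929, -0.029]
contact_force: [0.5, 0.5, -0.1]
width: 0.043
```

Emit:
step_arm:
  moves: [0,0,0,0.2386,0,0,0,0,0.2386,0,0,0,0,0.2386,0,0,0,0,0.2386,0,0,0,0,0.2386,0]

```text
clock: 6.95
position: [0.4496, -0.0452, 0.134]
ee_rot: [0.039, 0.682, 0.73, -0.016]
contact_force: [-0.4, -0.2, -0.1]
width: 0.0427
```

Emit:
step_arm:
  moves: [0,0,0,0.079,0,0,0,0,0.079,0,0,0,0,0.079,0]

```text
clock: 7.25
position: [0.4497, -0.0453, 0.1341]
ee_rot: [0.041, 0.765, 0.643, -0.011]
contact_force: [-0.4, 0.1, 1.0]
width: 0.0427
```

```bash
python3 - <<'E'
from h import *
s,M=pose(); print(s['clock'],s['position'],az(M[:,1]),M[:,2],s['qd'].round(3))
d=shot('wrist','w3'); r=findboard(d); s,M=pose(); print(s['position'],s['qd'].round(3))
L=np.radians(163.3); c=np.array(r[0])/1000+.008*np.array([np.cos(L),np.sin(L)]); go([c[0],c[1],.0215],-16.7)
E
```

```text
7.25 [ 0.44968859 -0.04526474  0.13412912] -9.805385222425413 [ 0.03511545 -0.07693185 -0.99641778] [-0.002 -0.003 -0.003 -0.     0.003 -0.074]
cont 5302.5 (235, 96, 101, 86)
rect ((465.5970764160156, -11.038829803466797), (54.72032165527344, 66.7191390991211), 73.66426086425781)
[ 0.44981235 -0.04532451  0.13428464] [-0.    -0.002 -0.007  0.001  0.001 -0.01 ]
to [ 0.4579 -0.0087  0.0215] mv [ 0.0904 -0.0071  0.2197] twist 0.0389 deg 7.0 dist 0.119
```

Emit:
step_arm:
  moves: [0.0904,-0.0071,0.11,0.0389,0,0.0904,-0.0071,0.2197,0.0389,0,0.0904,-0.0071,0.2197,0.0389,0,0.0904,-0.0071,0.2197,0.0389,0,0.0904,-0.0071,0.2197,0.0389,1]

```text
clock: 7.8
position: [0.4589, -0.009, 0.0224]
ee_rot: [0.042, 0.802, 0.595, -0.009]
contact_force: [-0.5, 0.3, 0.4]
width: 0.0293
```

Emit:
step_arm:
  moves: [0,0,0,0,1,0,0,0,0,1,0,0,0,0,1]

```text
clock: 8.1
position: [0.4598, -0.0092, 0.0238]
ee_rot: [0.043, 0.803, 0.595, -0.007]
contact_force: [-0.9, 0.0, 5.7]
width: 0.0127
```

Emit:
step_arm:
  moves: [0,0,-0.06,0,1,0,0,-0.06,-0.04,1,0,0,-0.06,-0.0877,1,0,0,-0.06,-0.1354,1,0,0,-0.06,-0.1831,1]

```text
clock: 8.6
position: [0.4581, -0.0068, 0.053]
ee_rot: [0.039, 0.598, 0.8, -0.019]
contact_force: [0.5, -0.3, -0.1]
width: 0.0133
```

Emit:
step_arm:
  moves: [0,0,0,-0.2386,1,0,0,0,-0.2386,1,0,0,0,-0.2386,1,0,0,0,-0.2386,1,0,0,0,-0.2386,1]

```text
clock: 9.1
position: [0.4581, -0.0068, 0.0528]
ee_rot: [0.029, 0.264, 0.964, -0.032]
contact_force: [-0.7, 0.3, -1.0]
width: 0.0127
```

Emit:
step_arm:
  moves: [0,0,0,-0.136,1,0,0,0.02,-0.136,1,0,0,0.048,-0.136,1,0,0,0.048,-0.136,0.9,0,0,0.048,-0.136,0]

```text
clock: 9.6
position: [0.4588, -0.0086, 0.0288]
ee_rot: [0.021, 0.058, 0.997, -0.038]
contact_force: [0.1, 0.8, -0.0]
width: 0.0261
```

Emit:
step_arm:
  moves: [0,0,0,0,0,0,0,0,0,0,0,0,-0.1,0,0,0,0,-0.2,0,0,0,0,-0.22,0,0]

```text
clock: 10.1
position: [0.4581, 0.0, 0.1434]
ee_rot: [0.026, 0.057, 0.997, -0.038]
contact_force: [0.8, 0.2, 0.6]
width: 0.0428
```

```bash
python3 - <<'E'
from h import *
s,M=pose(); print(s['clock'],s['position'],s['width'],s['qpos'],az(M[:,1]),M[:,2])
d=shot('wrist','w4'); findboard(d); s,M=pose(); print(s['position'])
go([.509,.2435,.15],16.9)
E
```

```text
10.1 [4.58131016e-01 1.05556911e-06 1.43352449e-01] 0.04284632207504552 [-0.09540973  0.16628766  1.93587166 -0.08825471  0.98574342 -1.50490038] 83.32022415650985 [ 0.0480565  -0.07841571 -0.99576179]
cont 2836.0 (276, 157, 57, 69)
cont 1074.0 (244, 157, 24, 67)
cont 1539.5 (0, 152, 33, 65)
rect ((447.664794921875, -105.10916137695312), (274.1324462890625, 54.348514556884766), 83.12683868408203)
[4.57656225e-01 2.62397528e-05 1.42745611e-01]
to [0.509  0.2435 0.15  ] mv [-0.0482  0.4932 -0.0478] twist 0.3691 deg 66.4 dist 0.249
```

Emit:
step_arm:
  moves: [-0.0482,0.4932,-0.02,0.2386,0,-0.0482,0.4932,-0.02,0.2386,0,-0.0482,0.4932,-0.02,0.2386,0,-0.0482,0.4932,-0.02,0.2386,0,-0.0482,0.4932,-0.02,0.2386,0]

```text
clock: 10.65
position: [0.5009, 0.2184, 0.1305]
ee_rot: [0.031, 0.384, 0.922, -0.03]
contact_force: [0.9, -0.8, 0.5]
width: 0.0427
```

Emit:
step_arm:
  moves: [0,0,0,0.1305,0,0,0,0,0.1305,0,0,0,0,0.1305,0,0,0,0,0.1305,0]

```text
clock: 11.05
position: [0.5006, 0.217, 0.1304]
ee_rot: [0.036, 0.561, 0.827, -0.023]
contact_force: [0.5, -0.3, -0.8]
width: 0.0424
```

```bash
python3 - <<'E'
from h import *
s,M=pose(); print(s['clock'],s['position'],az(M[:,1]),M[:,2])
d=shot('wrist','w5'); r=findboard(d); s,M=pose(); print(s['position'],s['qpos'])
L=np.radians(16.9); c=np.array(r[0])/1000+.020*np.array([np.cos(L),np.sin(L)]); go([c[0],c[1],.0215],16.9)
E
```

```text
11.05 [0.50062962 0.21704176 0.13043728] 21.739285514395757 [ 0.03473032 -0.07835422 -0.99632044]
cont 7643.0 (212, 112, 133, 85)
rect ((490.318115234375, 239.67593383789062), (90.46084594726562, 54.49840545654297), 16.9537410736084)
[0.50081468 0.21697204 0.13069686] [ 0.3364497   0.32389586  1.74384534 -0.09758642  1.06846011  0.00215243]
to [0.5095 0.2455 0.0215] mv [0.0651 0.0365 0.2137] twist 0.0275 deg 4.9 dist 0.113
```

Emit:
step_arm:
  moves: [0.0651,0.0365,0.05,0.0275,0,0.0651,0.0365,0.12,0.0275,0,0.0651,0.0365,0.2137,0.0275,0,0.0651,0.0365,0.2137,0.0275,0,0.0651,0.0365,0.2137,0.0275,1]

```text
clock: 11.6
position: [0.5097, 0.2452, 0.0218]
ee_rot: [0.037, 0.596, 0.802, -0.021]
contact_force: [0.4, 0.3, -0.1]
width: 0.0295
```

Emit:
step_arm:
  moves: [0,0,0,0,1,0,0,0,0,1,0,0,0,0,1]

```text
clock: 11.9
position: [0.5108, 0.2458, 0.0237]
ee_rot: [0.038, 0.596, 0.802, -0.019]
contact_force: [-0.3, -0.4, 0.5]
width: 0.0125
```

Emit:
step_arm:
  moves: [0,0,-0.06,0,1,0,0,-0.06,0.04,1,0,0,-0.06,0.0877,1,0,0,-0.06,0.1354,1,0,0,-0.06,0.1831,1]

```text
clock: 12.4
position: [0.5094, 0.2482, 0.0534]
ee_rot: [0.042, 0.801, 0.597, -0.008]
contact_force: [-0.5, -0.7, -0.6]
width: 0.0124
```

Emit:
step_arm:
  moves: [0,0,0,0.2386,1,0,0,0,0.2386,1,0,0,0,0.2386,1,0,0,0,0.2386,1,0,0,0,0.2386,1]

```text
clock: 12.9
position: [0.5094, 0.2482, 0.0532]
ee_rot: [0.042, 0.964, 0.263, 0.008]
contact_force: [0.3, -0.6, -0.8]
width: 0.0129
```

Emit:
step_arm:
  moves: [0,0,0,0.2054,1,0,0,0,0.2054,1,0,0,0,0.2054,1,0,0,0.046,0.2054,1,0,0,0.046,0.2054,0.9]

```text
clock: 13.4
position: [0.5107, 0.2465, 0.0295]
ee_rot: [0.037, 0.998, -0.055, 0.021]
contact_force: [-2.4, 0.7, 4.8]
width: 0.0127
```

Emit:
step_arm:
  moves: [0,0,0,0,0,0,0,0,0,0,0,0,0,0,0,0,0,-0.1,0,0,0,0,-0.2,0,0]

```text
clock: 13.9
position: [0.5053, 0.2536, 0.1292]
ee_rot: [0.039, 0.998, -0.053, 0.019]
contact_force: [1.7, -0.0, 0.4]
width: 0.0427
```

```bash
python3 - <<'E'
from h import *
s,M=pose(); print(s['clock'],s['position'],s['width'],s['qpos'],az(M[:,1]),M[:,2],M)
d=shot('wrist','w6'); findboard(d); s,M=pose(); print(s['position'])
for a in (45,52):
    a=np.radians(a);go([.8*np.cos(a),.8*np.sin(a),.3],None)
E
```

```text
13.9 [0.50533457 0.25363247 0.12923152] 0.04269734241772041 [ 0.39553617  0.35496056  1.69807875 -0.09686635  1.09012778  2.11733279] -96.16975549251669 [ 0.03336799 -0.07899846 -0.99631613] [[ 0.99368043 -0.1071717   0.03336799]
 [-0.10427364 -0.9914062  -0.07899846]
 [ 0.04154763  0.07501982 -0.99631613]]
cont 497.0 (545, 192, 15, 65)
cont 7052.0 (185, 162, 127, 75)
rect ((494.0174560546875, 163.622802734375), (301.1077880859375, 59.7363166809082), 78.81765747070312)
[0.51047948 0.25644919 0.13894904]
to [0.5657 0.5657 0.3   ] mv [ 0.0638 -0.604  -0.3599] twist 0.0 deg 0 dist 0.353
to [0.4925 0.6304 0.3   ] mv [-0.0949 -0.7167 -0.3765] twist 0.0 deg 0 dist 0.408
```

```bash
python3 - <<'E'
from h import *
s,M=pose(); p=s['position']; print(p,s['qd'].round(3)); go([p[0],p[1],.32]); go([.79,.18,.34])
E
```

```text
[0.51047948 0.25644919 0.13894904] [-0.002  0.012  0.003 -0.015 -0.218  0.011]
to [0.5105 0.2564 0.32  ] mv [ 0.0207  0.024  -0.3607] twist 0.0 deg 0 dist 0.181
to [0.79 0.18 0.34] mv [ 0.594   0.1182 -0.3616] twist 0.0 deg 0 dist 0.353
```

Emit:
step_arm:
  moves: [0.02,0.024,-0.36,0,0,0.02,0.024,-0.36,0,0,0.1,0.024,-0.36,0,0,0.59,0.118,-0.36,0,0,0.59,0.118,-0.36,0,0]

```text
clock: 14.45
position: [0.6252, 0.2259, 0.2968]
ee_rot: [0.037, 0.998, -0.052, 0.023]
contact_force: [0.7, 0.3, -0.1]
width: 0.0429
```

Emit:
step_arm:
  moves: [0.9,-0.35,0,0,0,0.9,-0.35,0,0,0,0.9,-0.35,0,0,0,0.9,-0.35,0,0,0,0.9,-0.35,0,0,0]

```text
clock: 14.95
position: [0.8537, 0.2873, 0.2967]
ee_rot: [0.038, 0.998, -0.053, 0.022]
contact_force: [2.4, 0.2, 1.0]
width: 0.0426
```

Emit:
step_arm:
  moves: [0.9,-0.3,0,0,0,0.9,-0.3,0,0,0,0.9,-0.3,0,0,0,0.9,-0.3,0,0,0,0.9,-0.3,0,0,0]

```text
clock: 15.45
position: [0.9205, 0.2831, 0.2283]
ee_rot: [0.03, 0.997, -0.052, 0.042]
contact_force: [-0.3, 0.6, 0.5]
width: 0.0424
```

```bash
python3 - <<'E'
from h import *
s,M=pose(); p=s['position']; print(s['clock'],p,az(p),s['qpos'],M[:,2])
E
```

```text
15.45 [0.92045849 0.28307618 0.22834358] 17.094664150041613 [ 0.2565233   0.98709481  0.22055001 -0.08709241  1.87090989  1.90385968] [ 0.08077341 -0.06471845 -0.99462917]
```

Emit:
step_arm:
  moves: [1,-0.2,-0.6,0,0,1,-0.2,-0.6,0,0,1,-0.2,-0.6,0,0,1,-0.2,-0.6,0,0,1,-0.2,-0.6,0,0]

```text
clock: 15.95
position: [0.9284, 0.2539, 0.2651]
ee_rot: [0.023, 0.996, -0.052, 0.064]
contact_force: [0.9, -0.9, 0.9]
width: 0.0429
```

Emit:
step_arm:
  moves: [1,0,0,0,0,1,0,0,0,0,1,0,0,0,0,1,0,0,0,0,1,0,0,0,0]

```text
clock: 16.45
position: [0.9854, 0.1932, 0.2128]
ee_rot: [0.019, 0.995, -0.051, 0.083]
contact_force: [0.2, -0.0, 0.2]
width: 0.0422
```

```bash
python3 - <<'E'
from h import *
s,M=pose(); p=s['position']; print(s['clock'],p,az(p),s['qpos'],M[:,2],M[:,0])
E
```

```text
16.45 [0.98542841 0.19318309 0.21278028] 11.091585864921438 [ 0.14851315  1.00653305  0.22144478 -0.07019385  1.75758844  1.8029014 ] [ 0.16307651 -0.04528461 -0.98557362] [ 0.9810971  -0.09804423  0.16684069]
```

Emit:
step_arm:
  moves: [1,-0.3,-0.4,0,0,1,-0.3,-0.4,0,0,1,-0.3,-0.4,0,0,1,-0.3,-0.4,0,0,1,-0.3,-0.4,0,0]

```text
clock: 16.95
position: [0.9913, 0.1979, 0.2395]
ee_rot: [0.012, 0.993, -0.049, 0.107]
contact_force: [0.7, -0.4, 1.0]
width: 0.0427
```

Emit:
step_arm:
  moves: [1,-0.3,-0.4,0,0,1,-0.3,-0.4,0,0,1,-0.3,-0.4,0,0,1,-0.3,-0.4,0,0,1,-0.3,-0.4,0,0]

```text
clock: 17.45
position: [0.9956, 0.199, 0.2653]
ee_rot: [0.007, 0.99, -0.048, 0.129]
contact_force: [0.5, -0.2, -0.1]
width: 0.0426
```

```bash
python3 - <<'E'
from h import *
s,M=pose(); p=s['position']; print(s['clock'],p,az(p),s['qpos'],M[:,2],M[:,0])
def filt(f,lo,hi):
    d=load(f); hsv=cv2.cvtColor(d['frame'],cv2.COLOR_BGR2HSV)
    g=((hsv[...,0]>45)&(hsv[...,0]<88)&(hsv[...,1]>80)&(hsv[...,2]>25)).astype(np.uint8); g=cv2.morphologyEx(g,cv2.MORPH_OPEN,np.ones((3,3))); g[:,:lo]=0; g[:,hi:]=0
    c=np.vstack([c for c in cv2.findContours(g,0,2)[0] if cv2.contourArea(c)>300])
    print(f,cv2.minAreaRect(np.array([unproj(d,u,v,.004)[:2] for u,v in c[:,0]]).astype(np.float32)*1000))
filt('w4',100,500); filt('w6',100,500)
E
```

```text
17.45 [0.99556795 0.19895448 0.26527935] 11.301127774768842 [ 0.15109286  0.95770498  0.22133437 -0.06506128  1.7111877   1.80243216] [ 0.25479217 -0.02632467 -0.96663745] [ 0.9620367  -0.09420778  0.25614506]
w4 ((460.3421936035156, -1.9121475219726562), (66.47888946533203, 54.27070617675781), 83.73170471191406)
w6 ((513.6900024414062, 265.3150634765625), (90.66268920898438, 55.191551208496094), 83.37085723876953)
```

```bash
python3 - <<'E'
from h import *
s,M=pose(); print(M); go([.6,-.02,.3])
E
```

```text
[[ 0.9620367  -0.0978077   0.25479217]
 [-0.09420778 -0.99520445 -0.02632467]
 [ 0.25614506  0.0013219  -0.96663745]]
to [ 0.6  -0.02  0.3 ] mv [-0.7021  0.5133 -0.2572] twist 0.0 deg 0 dist 0.453
```

Emit:
step_arm:
  moves: [-0.7,0.513,-0.257,0,0,-0.7,0.513,-0.257,0,0,-0.7,0.513,-0.257,0,0,-0.7,0.513,-0.257,0,0,-0.7,0.513,-0.257,0,0]

```text
clock: 17.95
position: [0.793, 0.0861, 0.2836]
ee_rot: [0.007, 0.99, -0.048, 0.129]
contact_force: [-0.2, 0.4, 0.8]
width: 0.0429
```

```bash
python3 - <<'E'
from h import *
s,M=pose();print(s['position'],M[:,2]); go([.6,-.02,.3])
E
```

```text
[0.79300258 0.08611389 0.28358495] [ 0.25475214 -0.02652328 -0.96664257]
to [ 0.6  -0.02  0.3 ] mv [-0.343   0.249  -0.1244] twist 0.0 deg 0 dist 0.221
```

Emit:
step_arm:
  moves: [-0.343,0.249,-0.124,0,0,-0.343,0.249,-0.124,0,0,-0.343,0.249,-0.124,0,0,-0.343,0.249,-0.124,0,0,-0.343,0.249,-0.124,0,0]

```text
clock: 18.45
position: [0.5982, -0.0205, 0.3004]
ee_rot: [0.008, 0.99, -0.049, 0.128]
contact_force: [0.2, -0.4, -0.3]
width: 0.0427
```

Emit:
step_arm:
  moves: [0,0,0,0,0]

```text
clock: 18.55
position: [0.5996, -0.0204, 0.3008]
ee_rot: [0.007, 0.99, -0.05, 0.129]
contact_force: [0.9, 0.6, 0.1]
width: 0.0429
```

```bash
python3 - <<'E'
from h import *
d=shot('wrist','w7'); print(d['st']['position'],d['st']['qd'].round(3),d['fx'],d['cx'],d['cy'])
cv2.imwrite('pics/w7x.png',cv2.resize(d['frame'],None,fx=1.42,fy=1.42))
E
```

```text
[ 0.59959283 -0.02037294  0.30084576] [ 0.028  0.052 -0.056  0.021 -0.04   0.019] 356.9233713802965 277.8278824749664 206.28884265260544
```

View pics/w7x.png

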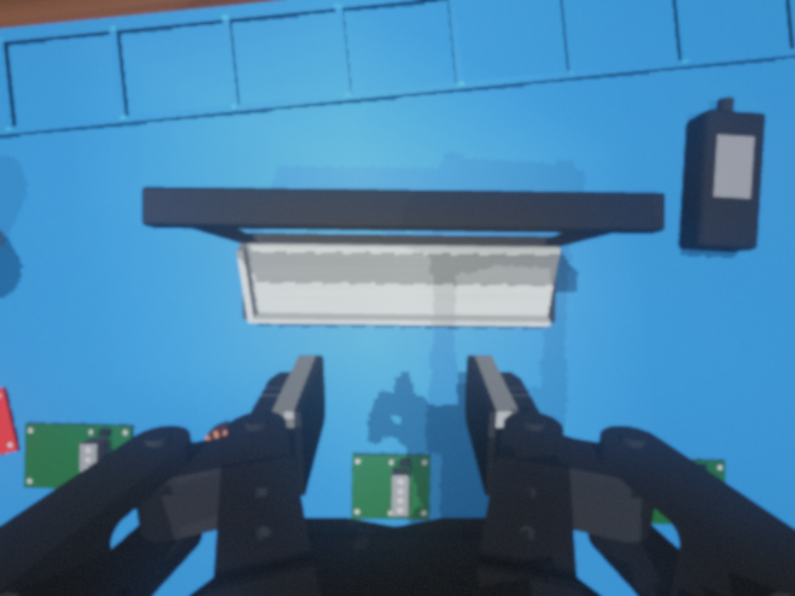

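```bash
python3 - <<'E'
from h import *
d=load('w7'); a=d['frame'][125:235,160:400]; a=cv2.resize(a,None,fx=3.3,fy=3.3,interpolation=cv2.INTER_CUBIC)
cv2.imwrite('pics/w7c.png',a)
E
```

```text
(no output)
```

View pics/w7c.png

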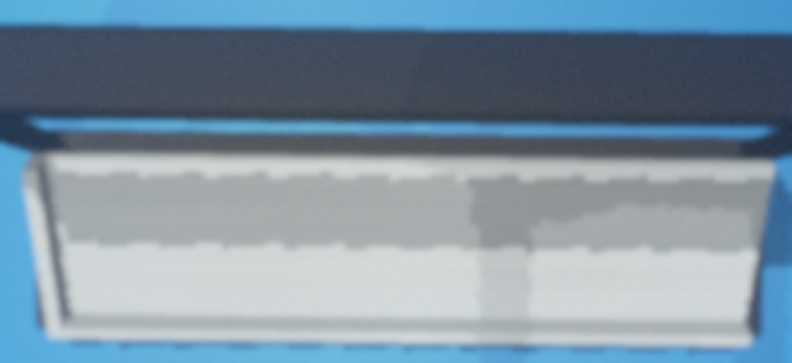

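```bash
cat >> h.py <<'E'
def bedT(x0,y0,yaw,z0=.016):
    T=np.eye(4); T[:3,:3]=R.from_euler('ZY',[yaw,-30],degrees=True).as_matrix(); T[:3,3]=[x0,y0,z0]; return T
E
python3 - <<'E'
from h import *
from scipy.optimize import least_squares
d=load('w7')
B=np.array([[0,0,0],[0,-240,0],[62,-240,0],[-4,-240,10],[-4,5,10],[62,5,10]])/1000
U=np.array([[70,318],[750,325],[775,163],[752,347],[45,340],[24,158]])/3.3+[160,125]
f=lambda p:(proj(d,(bedT(p[0],p[1],p[2]*100)[:3,:3]@B.T).T+[p[0],p[1],.016])-U).ravel()
r=least_squares(f,[.62,.08,-.06],x_scale=[.01,.01,.01]); print(r.x,r.fun.reshape(-1,2).round(2))
# top cam check
t=load('top0'); T=bedT(r.x[0],r.x[1],r.x[2]*100); P=(T[:3,:3]@B.T).T+T[:3,3]; print(((proj(t,P)-140)*2.8).round(1))
E
```

```text
[ 0.62281973  0.09169072 -0.06646187] [[ 1.94 -2.04]
 [-3.49 -1.07]
 [-1.86  1.12]
 [-2.55 -0.25]
 [ 3.68 -1.33]
 [ 2.17  3.13]]
[[324.7 143.6]
 [544.1 165.1]
 [552.1 111.5]
 [544.2 172. ]
 [318.8 149.9]
 [322.2  92.5]]
```

```bash
python3 - <<'E'
from h import *
from scipy.optimize import least_squares
d=load('w7')
U=np.array([[68,318],[750,325],[775,163],[752,347],[45,340],[24,158],[48,157]])/3.3+[160,125]
def Bf(e,o): return np.array([[0,0,0],[0,-240-e,0],[62,-240-e,0],[-4,-240-e,10],[-4,5+o,10],[62,5+o,10],[62,0,0]])/1000
for o in (0,3,5):
  f=lambda p:(proj(d,(bedT(p[0],p[1],p[2]*100)[:3,:3]@Bf(p[3]*1000,o).T).T+[p[0],p[1],.016])-U).ravel()
  r=least_squares(f,[.62,.08,-.06,.001],x_scale=[.01,.01,.01,.01]); print(o,r.x,r.cost); print(r.fun.reshape(-1,2).round(2))
# lamp ends at wrist: px from 1.42 view, underside outline near edge/top
q=lambda u,v:(u/1.42,v/1.42)
for n,u,v,z in [('L near',143,226,.170),('R near',663,231,.170),('L far',143,187,.184),('R far',663,194,.184)]: print(n,unproj(d,*q(u,v),z), unproj(d,*q(u,v),.184))
E
```

```text
0 [ 0.62304975  0.09456584 -0.06635551  0.00591414] 11.200943620032973
[[ 0.14 -1.99]
 [-0.96 -0.99]
 [ 0.87  1.21]
 [ 0.03 -0.16]
 [ 1.23 -1.27]
 [-0.5   3.19]
 [-0.77 -0.37]]
3 [ 0.62286188  0.09304599 -0.06629312  0.00438455] 12.828199889891659
[[ 1.42 -1.96]
 [-0.96 -1.  ]
 [ 0.86  1.2 ]
 [ 0.03 -0.18]
 [-0.01 -1.28]
 [-1.86  3.18]
 [ 0.6  -0.34]]
5 [ 0.62273673  0.09203271 -0.06625127  0.00336481] 17.773742559170962
[[ 2.27 -1.94]
 [-0.96 -1.01]
 [ 0.86  1.19]
 [ 0.03 -0.18]
 [-0.84 -1.29]
 [-2.77  3.17]
 [ 1.52 -0.32]]
L near [0.67775328 0.10831502 0.17      ] [0.6753519  0.10159879 0.184     ]
R near [ 0.64705139 -0.16951184  0.17      ] [ 0.64622602 -0.16196643  0.184     ]
L far [0.69508084 0.09951558 0.184     ] [0.69508084 0.09951558 0.184     ]
R far [ 0.66498295 -0.16376523  0.184     ] [ 0.66498295 -0.16376523  0.184     ]
```

```bash
cat >> h.py <<'E'
BED=bedT(.6213,.0946,-6.5)
def plan(f,Lmm,lo=60,hi=540,zb=0):
    """measure flat board in wrist picture f -> Tb (block frame projected to underside plane: origin = block centre, z=.013)"""
    d=load(f); hsv=cv2.cvtColor(d['frame'],cv2.COLOR_BGR2HSV)
    g=((hsv[...,0]>45)&(hsv[...,0]<88)&(hsv[...,1]>80)&(hsv[...,2]>25)).astype(np.uint8); g=cv2.morphologyEx(g,cv2.MORPH_OPEN,np.ones((3,3))); g[:,:lo]=0; g[:,hi:]=0
    cs=[c for c in cv2.findContours(g,0,2)[0] if cv2.contourArea(c)>300]
    print([cv2.boundingRect(c) for c in cs])
    r=cv2.minAreaRect(np.array([unproj(d,u,v,.004)[:2] for u,v in np.vstack(cs)[:,0]]).astype(np.float32)*1000)
    a=r[2] if r[1][0]>r[1][1] else r[2]+90
    a=(a%180)+180  # block end towards -y
    y=np.array([np.cos(np.radians(a)),np.sin(np.radians(a)),0]); T=np.eye(4)
    T[:3,1]=y; T[:3,2]=[0,0,1]; T[:3,0]=np.cross(y,[0,0,1]); T[:3,3]=np.r_[np.array(r[0])/1000,.013]+y*(Lmm/2-26)/1000
    print('rect',r,'Laz',a,'block',T[:3,3]); return T
def toolT():
    s,M=pose(); T=np.eye(4); T[:3,:3]=M; T[:3,3]=s['position']; return T
def place(G,xyz,yawfix=True):
    """tool target that puts block centre at bed xyz (m); prints moves from now"""
    C=toolT(); Tb=np.eye(4); Tb[:3,:3]=BED[:3,:3]; Tb[:3,3]=BED[:3,:3]@xyz+BED[:3,3]
    W=Tb@np.linalg.inv(G); D=C[:3,:3].T@W[:3,:3]; tw=np.arctan2(D[1,0],D[0,0])
    resid=R.from_matrix(R.from_rotvec([0,0,tw]).as_matrix().T@D).as_rotvec(degrees=True)
    # position so that block centre is right given the reachable orientation
    Rt=C[:3,:3]@R.from_rotvec([0,0,tw]).as_matrix(); p=Tb[:3,3]-Rt@G[:3,3]
    print('twist deg',np.degrees(tw).round(2),'frac',(tw/np.pi).round(4),'resid deg',resid.round(2),'TCP goal',p.round(4),'mv',((C[:3,:3].T@(p-C[:3,3]))/.5).round(4)); return p
E
python3 - <<'E'
from h import *
s,M=pose(); print(s['position'],az(M[:,1])); go([.505,.25,.15],83.4)
E
```

```text
[ 0.60157042 -0.0196887   0.30077485] -95.70140654778166
to [0.505 0.25  0.15 ] mv [-0.3151 -0.5179  0.2273] twist 0.005 deg 0.9 dist 0.324
```

Emit:
step_arm:
  moves: [-0.315,-0.518,0.227,0.005,0,-0.315,-0.518,0.227,0.005,0,-0.315,-0.518,0.227,0.005,0,-0.315,-0.518,0.227,0.005,0,-0.315,-0.518,0.227,0.005,0]

```text
clock: 19.1
position: [0.5277, 0.1918, 0.1825]
ee_rot: [0.005, 0.99, -0.056, 0.13]
contact_force: [1.5, 1.0, -0.3]
width: 0.0427
```

```bash
python3 - <<'E'
from h import *
s,M=pose(); print(s['position'],az(M[:,1])); go([.505,.25,.15],83.4)
E
```

```text
[0.52767668 0.19183226 0.18253079] -96.45312837602359
to [0.505 0.25  0.15 ] mv [-0.073  -0.1103  0.0483] twist 0.0008 deg 0.1 dist 0.07
```

Emit:
step_arm:
  moves: [-0.073,-0.11,0.048,0,0,-0.073,-0.11,0.048,0,0,-0.073,-0.11,0.048,0,0,-0.073,-0.11,0.048,0,0]

```text
clock: 19.5
position: [0.5053, 0.2483, 0.1508]
ee_rot: [0.006, 0.99, -0.055, 0.129]
contact_force: [0.6, -0.1, 0.9]
width: 0.0426
```

```bash
python3 - <<'E'
from h import *
d=shot('wrist','w8'); print(d['st']['position'],d['st']['qd'].round(3)); T=plan('w8',92); np.save('long.npy',T)
go(np.r_[T[:2,3],.022],az(T[:3,1]))
E
```

```text
[0.50531263 0.24831959 0.15078928] [-0.032 -0.019 -0.01  -0.005  0.    -0.   ]
[(274, 201, 40, 68), (202, 200, 87, 68)]
rect ((513.5194702148438, 265.3622131347656), (89.9415283203125, 55.03083038330078), 83.50531768798828) Laz 263.5053176879883 block [0.51125725 0.24549057 0.013     ]
to [0.5113 0.2455 0.022 ] mv [-0.0554  0.0037  0.2529] twist 0.0003 deg 0.1 dist 0.129
```

Emit:
step_arm:
  moves: [-0.03,0.0037,0.12,0,0,-0.0554,0.0037,0.2529,0,0,-0.0554,0.0037,0.2529,0,0,-0.0554,0.0037,0.2529,0,0,-0.0554,0.0037,0.2529,0,1]
  force: 50

```text
clock: 20.05
position: [0.5113, 0.2443, 0.022]
ee_rot: [0.006, 0.99, -0.057, 0.129]
contact_force: [0.4, 0.3, 0.2]
width: 0.0295
```

Emit:
step_arm:
  moves: [0,0,0,0,1,0,0,0,0,1,0,0,0,0,1,0,0,0,0,1]

```text
clock: 20.45
position: [0.511, 0.2451, 0.0232]
ee_rot: [0.006, 0.99, -0.056, 0.13]
contact_force: [0.5, -2.7, 5.9]
width: 0.0122
```

```bash
python3 - <<'E'
from h import *
s,M=pose(); print(s['position'],s['width'],s['contact_force'],M[:,1],s['qpos'])
T=np.load('long.npy'); C=toolT(); Tb=T.copy()
# jaws centre the block along tool y: block y-offset -> 0 along tool y
o=(C[:3,3]-Tb[:3,3])@C[:3,1]; print('jaw offset mm',o*1000); Tb[:3,3]+=o*C[:3,1]
G=np.linalg.inv(C)@Tb; np.save('Glong.npy',G); print(G.round(4))
place(G,[.030,-.029,.06])
E
```

```text
[0.51098004 0.2450792  0.02321868] 0.012249838063863807 [ 0.48398453 -2.66602347  5.89536583] [-0.11248029 -0.9936481  -0.00341171] [ 0.40170467  0.4073593   2.00050912 -0.25451737  0.51697709  2.29361448]
jaw offset mm 0.40507075956151456
[[-9.659e-01  3.000e-04  2.587e-01 -2.400e-03]
 [-6.000e-04  1.000e+00 -3.400e-03 -0.000e+00]
 [-2.587e-01 -3.500e-03 -9.659e-01  9.900e-03]
 [ 0.000e+00  0.000e+00  0.000e+00  1.000e+00]]
twist deg -179.99 frac -1.0 resid deg [ 0.4  -0.01  0.  ] TCP goal [0.6091 0.0668 0.0919] mv [ 0.263   0.3318 -0.073 ]
```

Emit:
step_arm:
  moves: [0.02,0,-0.075,0,1,0.041,0,-0.155,-0.04,1,0.041,0,-0.155,-0.0877,1,0.041,0,-0.155,-0.1354,1,0.041,0,-0.155,-0.1831,1]

```text
clock: 20.95
position: [0.5094, 0.245, 0.1025]
ee_rot: [0.042, 0.965, 0.23, 0.122]
contact_force: [0.5, 0.2, -1.0]
width: 0.0126
```

Emit:
step_arm:
  moves: [0,0,0,-0.2386,1,0,0,0,-0.2386,1,0,0,0,-0.2386,1,0,0,0,-0.2386,1,0,0,0,-0.2386,1]

```text
clock: 21.45
position: [0.5092, 0.2449, 0.1018]
ee_rot: [0.084, 0.814, 0.567, 0.097]
contact_force: [-1.1, -0.2, -1.2]
width: 0.0128
```

Emit:
step_arm:
  moves: [0,0,0,-0.2386,1,0,0,0,-0.2386,1,0,0,0,-0.2386,1,0,0,0,-0.2386,1,0,0,0,-0.2386,1]

```text
clock: 21.95
position: [0.5093, 0.2449, 0.1018]
ee_rot: [0.114, 0.549, 0.826, 0.06]
contact_force: [0.1, -0.2, -1.3]
width: 0.0124
```

Emit:
step_arm:
  moves: [0,0,0,-0.2386,1,0,0,0,-0.2386,1,0,0,0,-0.2386,1,0,0,0,-0.2386,1,0,0,0,-0.2386,1]

```text
clock: 22.45
position: [0.5092, 0.2449, 0.1018]
ee_rot: [0.128, 0.209, 0.969, 0.014]
contact_force: [-0.5, 0.5, -0.7]
width: 0.0124
```

```bash
python3 - <<'E'
from h import *
s,M=pose(); print(s['position'],s['width'],s['qpos'])
place(np.load('Glong.npy'),[.030,-.034,.065])
E
```

```text
[0.5092359  0.24491206 0.10177794] 0.012435140755074698 [ 0.40202874  0.29510667  1.91136614 -0.18903308  0.71684219 -0.61480089]
twist deg -17.85 frac -0.0992 resid deg [ 0.36 -0.21  0.  ] TCP goal [0.6061 0.0621 0.0963] mv [-0.3174 -0.2566  0.0694]
```

Emit:
step_arm:
  moves: [-0.317,-0.257,0.069,-0.0992,1,-0.317,-0.257,0.069,-0.0992,1,-0.317,-0.257,0.069,-0.0992,1,-0.317,-0.257,0.069,-0.0992,1,-0.317,-0.257,0.069,-0.0992,1]

```text
clock: 22.95
position: [0.6068, 0.0584, 0.0965]
ee_rot: [0.13, 0.06, 0.99, -0.006]
contact_force: [-0.4, 0.1, -1.3]
width: 0.0126
```

Emit:
step_arm:
  moves: [0,0,0,0,1]

```text
clock: 23.05
position: [0.6072, 0.0581, 0.0965]
ee_rot: [0.13, 0.061, 0.99, -0.006]
contact_force: [-1.2, -0.4, -1.5]
width: 0.0127
```

```bash
python3 - <<'E'
from h import *
s,M=pose(); print(s['position'],s['qd'].round(3)); G=np.load('Glong.npy')
B=np.linalg.inv(BED)@toolT()@G; print('block in bed',B[:3,3].round(4))
place(G,[.030,-.029,.04]); place(G,[.030,-.029,.016])
d=shot('scene','s1'); T=BED; u,v=proj(d,BED[:3,3])[0].astype(int); print(u,v)
cv2.imwrite('pics/s1c.png',cv2.resize(d['frame'][max(0,v-100):v+80,max(0,u-130):u+110],None,fx=3.3,fy=3.3))
E
```

```text
[0.60719785 0.05812358 0.09647022] [ 0.056 -0.016  0.037  0.023  0.026  0.041]
block in bed [ 0.0314 -0.0379  0.0644]
twist deg -0.59 frac -0.0033 resid deg [ 0.28 -0.08  0.  ] TCP goal [0.6191 0.0657 0.0746] mv [-0.0097  0.0177  0.0479]
twist deg -0.59 frac -0.0033 resid deg [ 0.28 -0.08  0.  ] TCP goal [0.631  0.0643 0.0538] mv [-0.0222  0.0178  0.0943]
290 283
```

View pics/s1c.png

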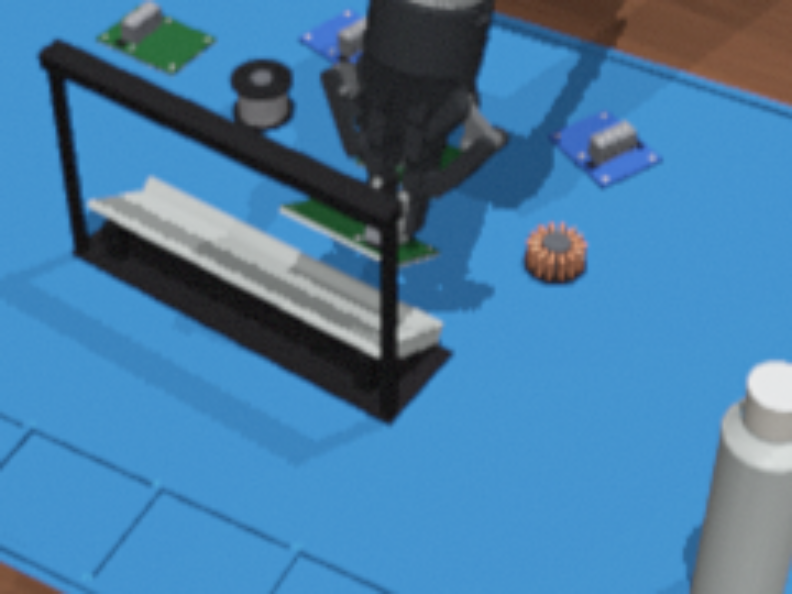

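Emit:
step_arm:
  moves: [-0.0097,0.0177,0.048,-0.0033,1,-0.016,0.0177,0.07,-0.0033,1,-0.0222,0.0177,0.0943,-0.0033,1,-0.0222,0.0177,0.0943,-0.0033,1]

```text
clock: 23.5
position: [0.6277, 0.0689, 0.0545]
ee_rot: [0.128, 0.054, 0.99, -0.006]
contact_force: [-5.6, 1.8, 9.3]
width: 0.0126
```

```bash
python3 - <<'E'
from h import *
s,M=pose(); print(s['position'],s['qd'].round(3),s['contact_force'],s['width']); G=np.load('Glong.npy')
B=np.linalg.inv(BED)@toolT()@G; print('block in bed',B[:3,3].round(4))
place(G,[.030,-.029,.0125])
d=shot('scene','s2')
cv2.imwrite('pics/s2c.png',cv2.resize(d['frame'][200:310,180:340],None,fx=5,fy=5,interpolation=cv2.INTER_CUBIC))
E
```

```text
[0.62774502 0.06892664 0.05450118] [-0.001 -0.007  0.009  0.001 -0.014 -0.   ] [-5.59149611  1.75251215  9.33705408] 0.012623113898403305
block in bed [ 0.027  -0.0247  0.0185]
twist deg 0.29 frac 0.0016 resid deg [ 0.39 -0.29  0.  ] TCP goal [0.6328 0.0641 0.0508] mv [-0.0088 -0.0086  0.0099]
```

View pics/s2c.png

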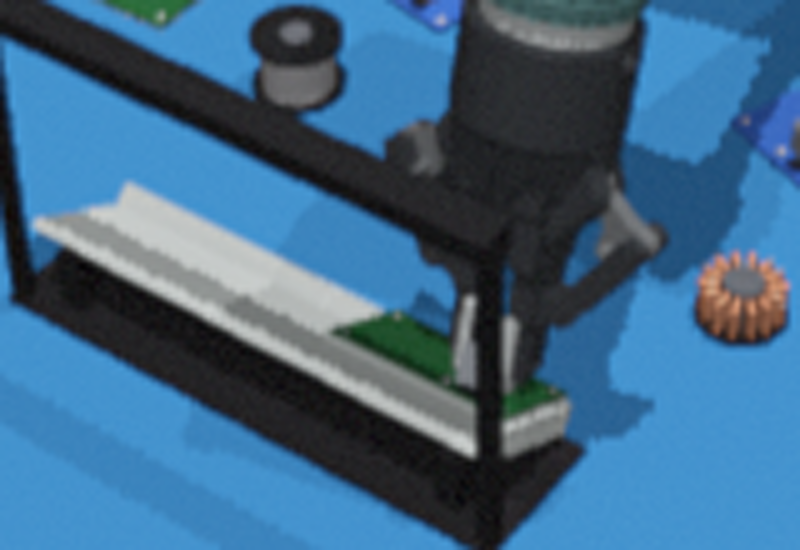

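```bash
cat >> h.py <<'E'
def onbed(d,u,v,zb):
    K,Rm,t=cam(d); r=Rm.T@np.linalg.inv(K)@[u,v,1]; c=-Rm.T@t
    n=BED[:3,2]; o=BED[:3,3]+n*zb; P=c+r*((o-c)@n)/(r@n); return (BED[:3,:3].T@(P-BED[:3,3])*1000).round(1)
E
python3 - <<'E'
from h import *
d=load('s2'); q=lambda u,v:(180+u/5,200+v/5)
for n,u,v,z in [('tip hi corner',335,328,.004),('tip hi corner',335,328,.010),('blockend hi corner',505,412,.004),('blockend hi',505,412,.012),('blockend low corner',568,393,.004),('blockend low',568,393,.012),('bed right-hi corner',35,225,0),('bed hi at stop ',480,458,0),('stop/lip outer bottom',570,440,0)]: print(n,onbed(d,*q(u,v),z))
P=np.array([[62,-240,0],[62,5,0],[62,5,10],[0,5,10],[-4,5,10],[62,0,10]])/1000
print((( proj(d,(BED[:3,:3]@P.T).T+BED[:3,3])-[180,200])*5).round(0))
E
```

```text
tip hi corner [ 30.1 -99.5   4. ]
tip hi corner [ 44.7 -91.7  10. ]
blockend hi corner [ 27.1 -10.9   4. ]
blockend hi [46.7 -2.1 12. ]
blockend low corner [-25.8  -8.3   4. ]
blockend low [-5.2  0.4 12. ]
bed right-hi corner [  73.  -237.2   -0. ]
bed hi at stop  [73.5  5.5  0. ]
stop/lip outer bottom [12.1 15.3 -0. ]
[[ 46. 220.]
 [493. 452.]
 [500. 430.]
 [570. 404.]
 [574. 402.]
 [490. 425.]]
```

```bash
python3 - <<'E'
from h import *
G=np.load('Glong.npy'); print(pose()[0]['position'])
place(G,[.029,-.031,.026])
# unit moves in bed axes, per mm, in tool fractions
s,M=pose()
print('per 10mm bed x,y,z:',(M.T@BED[:3,:3]*.01/.5).T.round(4))
E
```

```text
[0.62771889 0.06893142 0.0545098 ]
twist deg 0.29 frac 0.0016 resid deg [ 0.39 -0.27  0.  ] TCP goal [0.625  0.0629 0.062 ] mv [ 0.0002 -0.0125 -0.0156]
per 10mm bed x,y,z: [[-0.0193 -0.0001 -0.0053]
 [-0.0001  0.02    0.0001]
 [ 0.0053  0.0001 -0.0193]]
```

Emit:
step_arm:
  moves: [0.006,0,-0.023,0,1,0.006,-0.0125,-0.023,0.0016,1,0.006,-0.0125,-0.023,0.0016,1]

```text
clock: 23.85
position: [0.6224, 0.0617, 0.0643]
ee_rot: [0.129, 0.057, 0.99, -0.006]
contact_force: [-0.2, 0.3, -1.5]
width: 0.0126
```

```bash
python3 - <<'E'
from h import *
G=np.load('Glong.npy');s,M=pose();B=np.linalg.inv(BED)@toolT()@G; print(s['clock'],s['contact_force'],s['qd'].round(3),'block in bed',B[:3,3].round(4))
place(G,[.029,-.031,.016])
E
```

```text
23.85 [-0.23593285  0.34740483 -1.46713888] [ 0.     0.013 -0.002  0.007 -0.002  0.008] block in bed [ 0.0281 -0.0326  0.0292]
twist deg -0.04 frac -0.0002 resid deg [ 0.34 -0.14  0.  ] TCP goal [0.6299 0.0624 0.0533] mv [-0.0087  0.0031  0.025 ]
```

Emit:
step_arm:
  moves: [-0.004,0.002,0.0125,0,1,-0.0087,0.002,0.025,0,1,-0.0087,0.002,0.025,0,1]

```text
clock: 24.15
position: [0.6308, 0.0623, 0.0534]
ee_rot: [0.129, 0.057, 0.99, -0.006]
contact_force: [-1.9, 0.5, 6.4]
width: 0.0126
```

```bash
python3 - <<'E'
from h import *
G=np.load('Glong.npy');s,M=pose();B=np.linalg.inv(BED)@toolT()@G; print(s['clock'],s['contact_force'],s['qd'].round(3),'block in bed',B[:3,3].round(4))
d=shot('scene','s3')
cv2.imwrite('pics/s3c.png',cv2.resize(d['frame'][230:300,230:310],None,fx=7,fy=7,interpolation=cv2.INTER_CUBIC))
E
```

```text
24.15 [-1.92580861  0.48017901  6.38270666] [ 0.001 -0.002  0.005 -0.003 -0.009  0.001] block in bed [ 0.0298 -0.031   0.0156]
```

View pics/s3c.png

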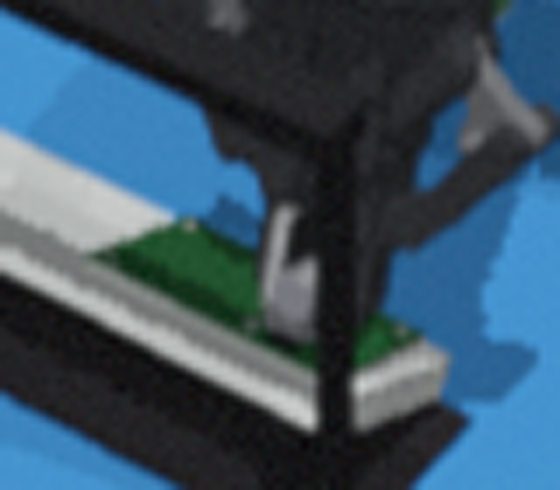

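Emit:
step_arm:
  moves: [-0.0016,0,0.0058,0,1,-0.0016,0,0.0058,0,1]

```text
clock: 24.4
position: [0.6324, 0.0621, 0.0521]
ee_rot: [0.13, 0.057, 0.99, -0.006]
contact_force: [-5.1, 0.8, 14.2]
width: 0.0123
```

```bash
python3 - <<'E'
from h import *
G=np.load('Glong.npy');s,M=pose();B=np.linalg.inv(BED)@toolT()@G; print(s['clock'],s['contact_force'],s['moment'],s['qd'].round(3),'block in bed',B[:3,3].round(4))
d=load('s3'); q=lambda u,v:(230+u/7,230+v/7)
for n,u,v in [('tip hi',97,252),('tip low',172,217),('bed hi @tip?',0,213)]: print(n,[onbed(d,*q(u,v),z) for z in (0,.004,.008)])
E
```

```text
24.4 [-5.05607387  0.76698158 14.20633342] [ 0.01087003  0.73689135 -0.06915451] [ 0.    -0.002  0.001 -0.    -0.004  0.   ] block in bed [ 0.0306 -0.031   0.0137]
tip hi [array([  30.6, -106.4,    0. ]), array([  40.3, -101.2,    4. ]), array([ 49.9, -95.9,   8. ])]
tip low [array([ -25.1, -113.8,   -0. ]), array([ -14.9, -108.4,    4. ]), array([  -4.7, -103.1,    8. ])]
bed hi @tip? [array([  38.5, -139.6,   -0. ]), array([  48.1, -134. ,    4. ]), array([  57.7, -128.4,    8. ])]
```

Emit:
step_arm:
  moves: [0.0042,0,-0.0154,0,1,-0.0035,0,-0.0175,0,1,-0.0035,0,-0.0175,0,1]

```text
clock: 24.7
position: [0.632, 0.062, 0.0592]
ee_rot: [0.129, 0.057, 0.99, -0.006]
contact_force: [0.8, -0.0, -1.2]
width: 0.0128
```

Emit:
step_arm:
  moves: [-0.0027,0,0.0097,0,1,-0.0053,0,0.0193,0,1,-0.0053,0,0.0193,0,1]

```text
clock: 25.0
position: [0.6356, 0.0615, 0.0506]
ee_rot: [0.128, 0.056, 0.99, -0.006]
contact_force: [-4.8, 0.1, 5.8]
width: 0.0125
```

```bash
python3 - <<'E'
from h import *
G=np.load('Glong.npy');s,M=pose();B=np.linalg.inv(BED)@toolT()@G; print(s['clock'],s['contact_force'],s['moment'],s['qd'].round(3),'block in bed',B[:3,3].round(4))
d=shot('wrist','w9')
E
```

```text
25.0 [-4.75336026  0.09423606  5.78189077] [-0.04678537  0.32381282  0.01854812] [ 0.    -0.001  0.006  0.001 -0.007  0.   ] block in bed [ 0.0326 -0.0312  0.0108]
```

View pics/w9.png

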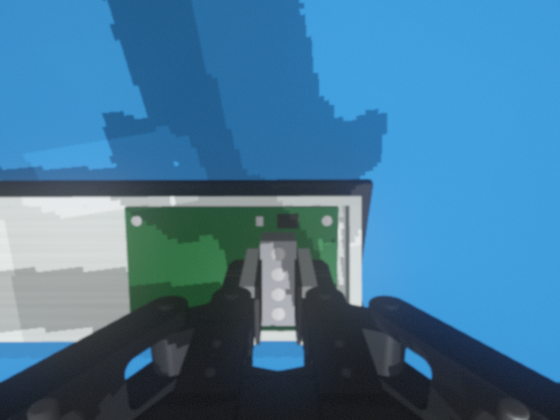

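Emit:
step_arm:
  moves: [0,0,0,0,0.45,0,0,0,0,0.45,0,0,0,0,0.45,0.0053,0,-0.0193,0,0.45,0.03,0,-0.11,0,0.45]

```text
clock: 25.55
position: [0.6062, 0.0642, 0.0964]
ee_rot: [0.125, 0.057, 0.99, -0.006]
contact_force: [-0.9, 0.4, -0.2]
width: 0.0232
```

Emit:
step_arm:
  moves: [0.03,0,-0.12,0,0,0.03,0,-0.12,0,0,0.03,0,-0.12,0,0]

```text
clock: 25.85
position: [0.5784, 0.0681, 0.1571]
ee_rot: [0.132, 0.056, 0.99, -0.006]
contact_force: [0.0, 0.2, 0.1]
width: 0.0426
```

```bash
cat >> h.py <<'E'
# true bed = est + (-4.1,+2.7,+2.2) mm
BED[:3,3]+=BED[:3,:3]@np.array([4.1,-2.7,-2.2])*1e-3
E
python3 - <<'E'
from h import *
s,M=pose(); print(s['clock'],s['position'],s['width'],az(M[:,1]),BED[:3,3]); d=shot('wrist','w10')
hsv=cv2.cvtColor(d['frame'],cv2.COLOR_BGR2HSV); g=((hsv[...,0]>45)&(hsv[...,0]<88)&(hsv[...,1]>80)&(hsv[...,2]>25)).astype(np.uint8); g=cv2.morphologyEx(g,cv2.MORPH_OPEN,np.ones((3,3)))
for c in cv2.findContours(g,0,2)[0]:
    if cv2.contourArea(c)>300:
        P=np.array([onbed(d,u,v,.004)[:2] for u,v in c[:,0]]).astype(np.float32); print(cv2.boundingRect(c),cv2.minAreaRect(P),P.min(0),P.max(0))
go([.427,-.259,.15],-96.6); 
E
```

```text
25.85 [0.57839274 0.06810123 0.15713766] 0.04262272840589254 83.51204872660536 [0.62561516 0.09139088 0.01614474]
(194, 202, 83, 68) ((25.60780906677246, -61.00260543823242), (64.88700103759766, 53.031654357910156), 89.80933380126953) [ -1.  -93.4] [ 52.2 -28.5]
(286, 201, 23, 69) ((25.350000381469727, -11.90000057220459), (17.399999618530273, 53.89999771118164), 90.0) [ -1.6 -20.6] [52.3 -3.2]
(91, 0, 108, 26) ((-149.99998474121094, -131.44998168945312), (83.89997863769531, 19.60000228881836), 90.0) [-159.8 -173.4] [-140.2  -89.5]
to [ 0.427 -0.259  0.15 ] mv [ 0.2207 -0.6839 -0.0504] twist 0.0006 deg 0.1 dist 0.36
```

Emit:
step_arm:
  moves: [0.22,-0.684,-0.05,0.2386,0,0.22,-0.684,-0.05,0.2386,0,0.22,-0.684,-0.05,0.2386,0,0.22,-0.684,-0.05,0.2386,0,0.22,-0.684,-0.05,0.2386,0]

```text
clock: 26.4
position: [0.4719, -0.1605, 0.1488]
ee_rot: [0.121, 0.418, 0.9, 0.042]
contact_force: [0.7, -1.6, -0.0]
width: 0.0426
```

Emit:
step_arm:
  moves: [0,0,0,0.2386,0,0,0,0,0.2386,0,0,0,0,0.2386,0,0,0,0,0.2386,0,0,0,0,0.2386,0]

```text
clock: 26.9
position: [0.4727, -0.1594, 0.1486]
ee_rot: [0.096, 0.719, 0.684, 0.083]
contact_force: [0.1, -0.3, -0.0]
width: 0.0428
```

Emit:
step_arm:
  moves: [0,0,0,0.2386,0,0,0,0,0.2386,0,0,0,0,0.2386,0,0,0,0,0.2386,0,0,0,0,0.2386,0]

```text
clock: 27.4
position: [0.4728, -0.1592, 0.1486]
ee_rot: [0.059, 0.919, 0.373, 0.113]
contact_force: [0.6, -0.4, 0.3]
width: 0.0426
```

```bash
python3 - <<'E'
from h import *
s,M=pose(); print(s['clock'],s['position'],s['qpos'],az(M[:,1])); go([.424,-.264,.15]); print(az(M[:,1])+96.6)
E
```

```text
27.4 [ 0.47275987 -0.1591559   0.14857505] [-0.54179438  0.12952219  1.99716854  0.15345368  0.7892256   0.16108892] -46.698583973552054
to [ 0.424 -0.264  0.15 ] mv [-0.2141  0.0847 -0.0221] twist 0.0 deg 0 dist 0.116
49.90141602644794
```

Emit:
step_arm:
  moves: [-0.214,0.085,-0.022,0.2386,0,-0.214,0.085,-0.022,0.2386,0,-0.214,0.085,-0.022,0.2386,0,-0.214,0.085,-0.022,0.2386,0,-0.214,0.085,-0.022,0.2386,0]

```text
clock: 27.9
position: [0.4244, -0.2653, 0.1502]
ee_rot: [0.014, 0.992, 0.01, 0.127]
contact_force: [-0.3, -0.2, 0.3]
width: 0.0426
```

Emit:
step_arm:
  moves: [0,0,0,0.0386,0,0,0,0,0.0386,0,0,0,0,0.0386,0]

```text
clock: 28.2
position: [0.425, -0.2643, 0.1509]
ee_rot: [0.007, 0.991, -0.045, 0.128]
contact_force: [1.1, -0.2, -0.6]
width: 0.0429
```

```bash
python3 - <<'E'
from h import *
d=shot('wrist','w11'); print(d['st']['position'],d['st']['qd'].round(3)); T=plan('w11',80); np.save('mid.npy',T)
go(np.r_[T[:2,3],.022],az(T[:3,1]))
E
```

```text
[ 0.42499738 -0.2643178   0.15094605] [ 0.004 -0.009 -0.006  0.     0.002  0.006]
[(271, 204, 40, 67), (214, 202, 68, 68)]
rect ((430.36102294921875, -250.93861389160156), (78.40797424316406, 54.44895935058594), 83.46995544433594) Laz 263.46995544433594 block [ 0.42876888 -0.26484779  0.013     ]
to [ 0.4288 -0.2648  0.022 ] mv [-5.860e-02 -1.000e-04  2.519e-01] twist 0.0075 deg 1.3 dist 0.129
```

Emit:
step_arm:
  moves: [-0.03,0,0.12,0.0075,0,-0.0586,0,0.2519,0.0075,0,-0.0586,0,0.2519,0.0075,0,-0.0586,0,0.2519,0.0075,0,-0.0586,0,0.2519,0.0075,1]

```text
clock: 28.75
position: [0.4292, -0.265, 0.0227]
ee_rot: [0.005, 0.99, -0.057, 0.128]
contact_force: [0.2, 0.1, -0.1]
width: 0.0292
```

Emit:
step_arm:
  moves: [0,0,0,0,1,0,0,0,0,1,0,0,0,0,1,0,0,0,0,1]

```text
clock: 29.15
position: [0.4296, -0.2655, 0.0243]
ee_rot: [0.007, 0.99, -0.057, 0.13]
contact_force: [-1.4, 1.1, 7.2]
width: 0.0125
```

```bash
cat >> h.py <<'E'
def grasp(n):
    s,M=pose(); print(s['clock'],s['position'],s['width'],s['contact_force'],M[:,1],s['qpos'])
    Tb=np.load(n+'.npy'); C=toolT(); o=(C[:3,3]-Tb[:3,3])@C[:3,1]; print('jaw offset mm',o*1000); Tb[:3,3]+=o*C[:3,1]
    G=np.linalg.inv(C)@Tb; np.save('G'+n+'.npy',G); print(G.round(4)); return G
E
python3 - <<'E'
from h import *
G=grasp('mid'); place(G,[.031,-.1,.06])
E
```

```text
29.15 [ 0.42958756 -0.26551745  0.02426198] 0.012462112921017383 [-1.38184873  1.0851651   7.15594904] [-0.1146759  -0.99340132 -0.00180517] [-0.80919862  0.33512602  2.14105388  0.36014765  0.491353    0.57308918]
jaw offset mm 0.5510296872200189
[[-0.9662  0.0014  0.2578 -0.0038]
 [ 0.001   1.     -0.0018  0.    ]
 [-0.2578 -0.0015 -0.9662  0.0107]
 [ 0.      0.      0.      1.    ]]
twist deg 179.97 frac 0.9998 resid deg [ 0.16 -0.12  0.  ] TCP goal [ 0.6048 -0.0069  0.0929] mv [ 0.3142 -0.5543 -0.0573]
```

Emit:
step_arm:
  moves: [0.02,0,-0.075,0,1,0.043,0,-0.165,0,1,0.043,0,-0.165,0,1]

```text
clock: 29.45
position: [0.432, -0.2687, 0.1144]
ee_rot: [0.011, 0.989, -0.057, 0.134]
contact_force: [1.5, -0.7, -0.2]
width: 0.0123
```

Emit:
step_arm:
  moves: [0.2,-0.55,0.05,-0.04,1,0.2,-0.55,0.05,-0.0877,1,0.2,-0.55,0.05,-0.1354,1,0.2,-0.55,0.05,-0.1831,1,0.2,-0.55,0.05,-0.23,1]

```text
clock: 29.95
position: [0.5428, -0.0409, 0.1099]
ee_rot: [0.051, 0.945, 0.299, 0.118]
contact_force: [1.2, -0.5, -1.2]
width: 0.0123
```

Emit:
step_arm:
  moves: [0,0,0,-0.2386,1,0,0,0,-0.2386,1,0,0,0,-0.2386,1,0,0,0,-0.2386,1,0,0,0,-0.2386,1]

```text
clock: 30.45
position: [0.5421, -0.0424, 0.1095]
ee_rot: [0.091, 0.77, 0.625, 0.091]
contact_force: [-0.7, 0.9, -0.9]
width: 0.0122
```

Emit:
step_arm:
  moves: [0,0,0,-0.2386,1,0,0,0,-0.2386,1,0,0,0,-0.2386,1,0,0,0,-0.2386,1,0,0,0,-0.2386,1]

```text
clock: 30.95
position: [0.5421, -0.0427, 0.1095]
ee_rot: [0.118, 0.488, 0.863, 0.052]
contact_force: [-0.2, -0.1, -1.4]
width: 0.0128
```

Emit:
step_arm:
  moves: [0,0,0,-0.2386,1,0,0,0,-0.2386,1,0,0,0,-0.2386,1,0,0,0,-0.2386,1,0,0,0,-0.2386,1]

```text
clock: 31.45
position: [0.5421, -0.0426, 0.1095]
ee_rot: [0.128, 0.138, 0.982, 0.005]
contact_force: [-0.5, -0.5, -0.9]
width: 0.0128
```

```bash
python3 - <<'E'
from h import *
s,M=pose(); print(s['clock'],s['position'],s['width'],s['qpos'])
place(np.load('Gmid.npy'),[.030,-.1003,.06])
E
```

```text
31.45 [ 0.54206991 -0.04262458  0.1095488 ] 0.012818185154770493 [-0.22724286  0.23718052  1.97510022  0.05117107  0.67445661 -1.55438235]
twist deg -9.46 frac -0.0526 resid deg [ 0.26 -0.31  0.  ] TCP goal [ 0.604  -0.0071  0.0925] mv [-0.087   0.1002  0.0626]
```

Emit:
step_arm:
  moves: [-0.087,0.1,0.0626,-0.0526,1,-0.087,0.1,0.0626,-0.0526,1,-0.087,0.1,0.0626,-0.0526,1,-0.087,0.1,0.0626,-0.0526,1]

```text
clock: 31.85
position: [0.6038, -0.0074, 0.0921]
ee_rot: [0.127, 0.059, 0.99, -0.005]
contact_force: [1.1, 0.2, -1.1]
width: 0.0124
```

```bash
python3 - <<'E'
from h import *
G=np.load('Gmid.npy');s,M=pose();B=np.linalg.inv(BED)@toolT()@G; print(s['clock'],s['contact_force'],s['qd'].round(3),'block in bed',B[:3,3].round(4))
place(G,[.030,-.1003,.021]); place(G,[.030,-.1003,.016])
E
```

```text
31.85 [ 1.10975502  0.18308143 -1.10706309] [-0.013 -0.022  0.023 -0.001  0.006  0.001] block in bed [ 0.0297 -0.1006  0.0598]
twist deg -0.31 frac -0.0017 resid deg [ 0.25 -0.41  0.  ] TCP goal [ 0.6233 -0.0093  0.0587] mv [-0.0211  0.0006  0.0746]
twist deg -0.31 frac -0.0017 resid deg [ 0.25 -0.41  0.  ] TCP goal [ 0.6258 -0.0096  0.0544] mv [-0.0238  0.0006  0.0843]
```

Emit:
step_arm:
  moves: [-0.01,0.0003,0.037,0,1,-0.0211,0.0006,0.0746,0,1,-0.0211,0.0006,0.0746,0,1,-0.0236,0.0006,0.0835,0,1,-0.0236,0.0006,0.0835,0,1]

```text
clock: 32.35
position: [0.6254, -0.0103, 0.0566]
ee_rot: [0.128, 0.06, 0.99, -0.006]
contact_force: [-2.0, -0.2, 0.2]
width: 0.0121
```

```bash
python3 - <<'E'
from h import *
G=np.load('Gmid.npy');s,M=pose();B=np.linalg.inv(BED)@toolT()@G; print(s['clock'],s['contact_force'],s['qd'].round(3),'block in bed',B[:3,3].round(4))
d=shot('wrist','w12'); hsv=cv2.cvtColor(d['frame'],cv2.COLOR_BGR2HSV); g=((hsv[...,0]>45)&(hsv[...,0]<88)&(hsv[...,1]>80)&(hsv[...,2]>25)).astype(np.uint8); g=cv2.morphologyEx(g,cv2.MORPH_OPEN,np.ones((3,3)))
for c in cv2.findContours(g,0,2)[0]:
    if cv2.contourArea(c)>300:
        P=np.array([onbed(d,u,v,.008)[:2] for u,v in c[:,0]]).astype(np.float32); print(cv2.boundingRect(c),P.min(0),P.max(0))
E
```

```text
32.35 [-1.96664898 -0.19606899  0.20743304] [ 0.003 -0.     0.     0.001 -0.015  0.002] block in bed [ 0.0308 -0.101   0.0182]
(161, 203, 328, 118) [  -1.8 -153.9] [52.1 -3.8]
```

View pics/w12.png

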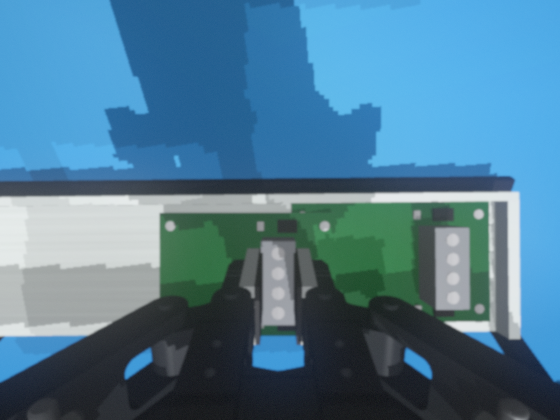

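Emit:
step_arm:
  moves: [-0.0008,0,0.003,0,1,-0.0008,0,0.003,0,1,-0.0008,0,0.003,0,0.45,-0.0008,0,0.003,0,0.45,-0.0008,0,0.003,0,0.45]

```text
clock: 32.9
position: [0.6282, -0.0102, 0.0551]
ee_rot: [0.13, 0.06, 0.99, -0.006]
contact_force: [0.6, 1.0, 0.1]
width: 0.0236
```

Emit:
step_arm:
  moves: [0.0053,0,-0.0193,0,0.45,0.03,0,-0.11,0,0.45,0.06,0,-0.23,0,0,0.06,0,-0.23,0,0,0.06,0,-0.23,0,0]

```text
clock: 33.4
position: [0.5702, -0.0035, 0.161]
ee_rot: [0.132, 0.06, 0.989, -0.006]
contact_force: [-0.2, 0.0, -0.5]
width: 0.0426
```

```bash
cat >> h.py <<'E'
def gb(f,z=.006):
    d=load(f); hsv=cv2.cvtColor(d['frame'],cv2.COLOR_BGR2HSV); g=((hsv[...,0]>45)&(hsv[...,0]<88)&(hsv[...,1]>80)&(hsv[...,2]>25)).astype(np.uint8); g=cv2.morphologyEx(g,cv2.MORPH_OPEN,np.ones((3,3)))
    for c in cv2.findContours(g,0,2)[0]:
        if cv2.contourArea(c)>300:
            P=np.array([onbed(d,u,v,z)[:2] for u,v in c[:,0]]).astype(np.float32); print(cv2.boundingRect(c),cv2.minAreaRect(P),P.min(0),P.max(0))
E
python3 - <<'E'
from h import *
s,M=pose(); print(s['clock'],s['position'],s['width'],s['qpos'],az(M[:,1])); shot('wrist','w13'); gb('w13')
go([.458,-.012,.15]); go([.458,-.012,.15],-96.6)
E
```

```text
33.4 [ 0.57020651 -0.00350177  0.16103517] 0.04256885668285722 [-0.1329742   0.21147169  1.85411746  0.0107307   0.81176601 -1.58973173] 83.13645827393053
(211, 199, 157, 73) ((27.4887752532959, -90.63751983642578), (124.08354949951172, 57.28460693359375), 89.58179473876953) [  -1.1 -152.7] [ 56.2 -28.4]
(377, 198, 23, 68) ((25.105924606323242, -11.216743469238281), (53.45595169067383, 17.111021041870117), 1.437622308731079) [ -1.4 -20.4] [52. -3.]
(205, 0, 105, 26) ((-148.89305114746094, -114.43382263183594), (82.302978515625, 19.7145938873291), 89.51268005371094) [-159.1 -155.5] [-138.7  -73.2]
to [ 0.458 -0.012  0.15 ] mv [ 0.2173 -0.0436 -0.0394] twist 0.0 deg 0 dist 0.113
to [ 0.458 -0.012  0.15 ] mv [ 0.2173 -0.0436 -0.0394] twist -0.0015 deg -0.3 dist 0.113
```

Emit:
step_arm:
  moves: [0.217,-0.044,-0.039,0.2386,0,0.217,-0.044,-0.039,0.2386,0,0.217,-0.044,-0.039,0.2386,0,0.217,-0.044,-0.039,0.2386,0,0.217,-0.044,-0.039,0.2386,0]

```text
clock: 33.95
position: [0.4568, -0.0122, 0.1473]
ee_rot: [0.12, 0.421, 0.898, 0.042]
contact_force: [1.0, -0.5, 1.3]
width: 0.043
```

Emit:
step_arm:
  moves: [0,0,0,0.2386,0,0,0,0,0.2386,0,0,0,0,0.2386,0,0,0,0,0.2386,0,0,0,0,0.2386,0]

```text
clock: 34.45
position: [0.4575, -0.0122, 0.1471]
ee_rot: [0.096, 0.721, 0.682, 0.083]
contact_force: [0.5, 0.4, -0.0]
width: 0.0427
```

Emit:
step_arm:
  moves: [0,0,0,0.2386,0,0,0,0,0.2386,0,0,0,0,0.2386,0,0,0,0,0.2386,0,0,0,0,0.2386,0]

```text
clock: 34.95
position: [0.4575, -0.0122, 0.1471]
ee_rot: [0.059, 0.92, 0.371, 0.113]
contact_force: [-0.2, 0.3, 0.4]
width: 0.0427
```

Emit:
step_arm:
  moves: [0,0,0,0.2386,0,0,0,0,0.2386,0,0,0,0,0.2386,0,0,0,0,0.2386,0,0,0,0,0.2386,0]

```text
clock: 35.45
position: [0.4575, -0.0122, 0.1471]
ee_rot: [0.014, 0.992, 0.008, 0.126]
contact_force: [0.3, 0.6, -0.5]
width: 0.0423
```

```bash
python3 - <<'E'
from h import *
s,M=pose(); print(s['clock'],s['position'],s['qpos'],az(M[:,1])); go([.455,-.01,.15],-96.3)
E
```

```text
35.45 [ 0.45751452 -0.01218069  0.14709947] [-0.19758521  0.06624459  2.07697277  0.03565402  0.74464304  1.33381473] -89.28536361604806
to [ 0.455 -0.01   0.15 ] mv [-0.0033 -0.0042 -0.007 ] twist 0.039 deg 7.0 dist 0.004
```

Emit:
step_arm:
  moves: [-0.003,-0.004,-0.007,0.039,0,-0.003,-0.004,-0.007,0.039,0,-0.003,-0.004,-0.007,0.039,0]

```text
clock: 35.75
position: [0.4553, -0.0101, 0.1508]
ee_rot: [0.007, 0.991, -0.048, 0.128]
contact_force: [-0.2, -0.4, -1.0]
width: 0.0425
```

```bash
python3 - <<'E'
from h import *
d=shot('wrist','w14'); print(d['st']['position'],d['st']['qd'].round(3)); T=plan('w14',68,120,440); np.save('short.npy',T)
go(np.r_[T[:2,3],.022],az(T[:3,1]))
E
```

```text
[ 0.45533218 -0.01014282  0.15078563] [-0.001 -0.005 -0.004  0.001  0.001  0.005]
[(270, 204, 40, 67), (227, 202, 55, 68), (251, 0, 78, 40), (154, 0, 96, 41), (121, 0, 32, 40)]
rect ((544.5060424804688, 24.976356506347656), (166.2189483642578, 217.28060913085938), 84.40673065185547) Laz 354.40673065185547 block [0.55246795 0.02419663 0.013     ]
to [0.5525 0.0242 0.022 ] mv [ 0.1148 -0.0877  0.2968] twist 0.4999 deg 90.0 dist 0.165
```

The rack boards got into the mask, so I'll limit it to the lower rows and re-measure from the saved frame.

```bash
python3 - <<'E'
from h import *
d=load('w14'); d['frame'][:120]=0; pickle.dump(d,open('pics/w14b.pkl','wb'))
T=plan('w14b',68,120,440); np.save('short.npy',T); go(np.r_[T[:2,3],.022],az(T[:3,1]))
E
```

```text
[(270, 204, 40, 67), (227, 202, 55, 68)]
rect ((460.18389892578125, -1.9095497131347656), (66.51168823242188, 54.450992584228516), 83.1490249633789) Laz 263.1490249633789 block [ 0.4592296  -0.00985243  0.013     ]
to [ 0.4592 -0.0099  0.022 ] mv [-0.0583 -0.0017  0.2515] twist 0.0069 deg 1.2 dist 0.129
```

Emit:
step_arm:
  moves: [-0.03,-0.0017,0.12,0.0069,0,-0.0583,-0.0017,0.2515,0.0069,0,-0.0583,-0.0017,0.2515,0.0069,0,-0.0583,-0.0017,0.2515,0.0069,0,-0.0583,-0.0017,0.2515,0.0069,1]

```text
clock: 36.3
position: [0.4596, -0.0098, 0.0228]
ee_rot: [0.005, 0.99, -0.06, 0.128]
contact_force: [0.6, 0.0, 0.2]
width: 0.0296
```

Emit:
step_arm:
  moves: [0,0,0,0,1,0,0,0,0,1,0,0,0,0,1,0,0,0,0,1]

```text
clock: 36.7
position: [0.4604, -0.0099, 0.0244]
ee_rot: [0.006, 0.99, -0.06, 0.13]
contact_force: [-2.9, 0.6, 8.1]
width: 0.0122
```

```bash
python3 - <<'E'
from h import *
G=grasp('short'); place(G,[.029,-.1595,.065])
E
```

```text
36.7 [ 0.46035747 -0.00991634  0.02439828] 0.01222016196639272 [-2.86912193  0.63763652  8.09903459] [-0.12043078 -0.99271127 -0.00455578] [-0.19003608  0.27615755  2.2550876   0.06509775  0.35013092  1.44385465]
jaw offset mm -0.12431325742828125
[[-0.9659  0.0023  0.2588 -0.004 ]
 [ 0.0012  1.     -0.0046 -0.    ]
 [-0.2588 -0.0041 -0.9659  0.0107]
 [ 0.      0.      0.      1.    ]]
twist deg 179.66 frac 0.9981 resid deg [ 0.38  0.   -0.  ] TCP goal [ 0.5936 -0.0655  0.0962] mv [ 0.3057  0.0776 -0.0672]
```

Emit:
step_arm:
  moves: [0.02,0,-0.075,0,1,0.043,0,-0.165,-0.04,1,0.043,0,-0.165,-0.0877,1,0.043,0,-0.165,-0.1354,1,0.043,0,-0.165,-0.1831,1]

```text
clock: 37.2
position: [0.4592, -0.0102, 0.1094]
ee_rot: [0.043, 0.965, 0.226, 0.123]
contact_force: [-0.3, -0.5, -0.1]
width: 0.0122
```

Emit:
step_arm:
  moves: [0,0,0,-0.2386,1,0,0,0,-0.2386,1,0,0,0,-0.2386,1,0,0,0,-0.2386,1,0,0,0,-0.2386,1]

```text
clock: 37.7
position: [0.459, -0.0101, 0.1087]
ee_rot: [0.084, 0.816, 0.564, 0.098]
contact_force: [-0.2, 0.8, -0.8]
width: 0.0121
```

Emit:
step_arm:
  moves: [0,0,0,-0.2386,1,0,0,0,-0.2386,1,0,0,0,-0.2386,1,0,0,0,-0.2386,1,0,0,0,-0.2386,1]

```text
clock: 38.2
position: [0.459, -0.0101, 0.1087]
ee_rot: [0.114, 0.553, 0.823, 0.061]
contact_force: [0.5, -0.9, -0.9]
width: 0.0124
```

Emit:
step_arm:
  moves: [0,0,0,-0.2386,1,0,0,0,-0.2386,1,0,0,0,-0.2386,1,0,0,0,-0.2386,1,0,0,0,-0.2386,1]

```text
clock: 38.7
position: [0.459, -0.0101, 0.1087]
ee_rot: [0.129, 0.213, 0.968, 0.015]
contact_force: [0.0, -0.0, 0.1]
width: 0.0124
```

```bash
python3 - <<'E'
from h import *
s,M=pose(); print(s['clock'],s['position'],s['width'],s['qpos'])
place(np.load('Gshort.npy'),[.029,-.1595,.06])
E
```

```text
38.7 [ 0.45899461 -0.01011845  0.10870234] 0.012441850596865393 [-0.1912354   0.12158595  2.13834733  0.03865114  0.62350095 -1.35761252]
twist deg -18.19 frac -0.1011 resid deg [ 0.39 -0.13  0.  ] TCP goal [ 0.5961 -0.0658  0.0919] mv [-0.2785  0.0081  0.1053]
```

Emit:
step_arm:
  moves: [-0.2785,0.008,0.085,-0.1011,1,-0.2785,0.008,0.085,-0.1011,1,-0.2785,0.008,0.1053,-0.1011,1,-0.2785,0.008,0.1053,-0.1011,1,-0.2785,0.008,0.1053,-0.1011,1]

```text
clock: 39.2
position: [0.5958, -0.0669, 0.0906]
ee_rot: [0.128, 0.061, 0.99, -0.005]
contact_force: [-1.2, 0.9, -1.0]
width: 0.0129
```

Emit:
step_arm:
  moves: [0,0,0,0,1]

```text
clock: 39.3
position: [0.5942, -0.0661, 0.0911]
ee_rot: [0.128, 0.06, 0.99, -0.005]
contact_force: [-1.3, -0.8, -0.8]
width: 0.0125
```

```bash
python3 - <<'E'
from h import *
G=np.load('Gshort.npy');s,M=pose();B=np.linalg.inv(BED)@toolT()@G; print(s['clock'],s['contact_force'],s['qd'].round(3),'block in bed',B[:3,3].round(4))
place(G,[.029,-.1595,.021]); place(G,[.029,-.1595,.016])
E
```

```text
39.3 [-1.34591714 -0.8040178  -0.78408602] [ 0.006 -0.018  0.009  0.003 -0.007 -0.001] block in bed [ 0.0269 -0.16    0.0602]
twist deg -0.36 frac -0.002 resid deg [ 0.41 -0.3   0.  ] TCP goal [ 0.6155 -0.068   0.0582] mv [-0.0247  0.0009  0.0745]
twist deg -0.36 frac -0.002 resid deg [ 0.41 -0.3   0.  ] TCP goal [ 0.618  -0.0683  0.0538] mv [-0.0274  0.0009  0.0841]
```

Emit:
step_arm:
  moves: [-0.016,0.0009,0.037,0,1,-0.0266,0.0009,0.0745,0,1,-0.0266,0.0009,0.0745,0,1,-0.029,0.0009,0.0835,0,1,-0.029,0.0009,0.0835,0,1]

```text
clock: 39.8
position: [0.6183, -0.0686, 0.0566]
ee_rot: [0.128, 0.06, 0.99, -0.006]
contact_force: [-6.6, -0.6, 9.2]
width: 0.0124
```

```bash
python3 - <<'E'
from h import *
G=np.load('Gshort.npy');s,M=pose();B=np.linalg.inv(BED)@toolT()@G; print(s['clock'],s['contact_force'],s['qd'].round(3),'block in bed',B[:3,3].round(4))
shot('wrist','w15'); gb('w15',.008)
E
```

```text
39.8 [-6.60419125 -0.60922925  9.16270777] [-0.    -0.002  0.006  0.003 -0.006  0.001] block in bed [ 0.0307 -0.1598  0.0182]
(189, 203, 371, 128) ((27.73647117614746, -114.70581817626953), (57.89852523803711, 170.61920166015625), 0.4092486798763275) [  -1.7 -199.9] [ 56.4 -29.6]
```

Emit:
step_arm:
  moves: [0,0,0,0,1,0,0,0,0,0.45,0,0,0,0,0.45,0,0,0,0,0.45,0.0053,0,-0.0193,0,0.45]

```text
clock: 40.35
position: [0.615, -0.0683, 0.0627]
ee_rot: [0.128, 0.06, 0.99, -0.005]
contact_force: [0.3, 0.5, -0.1]
width: 0.0235
```

Emit:
step_arm:
  moves: [0.03,0,-0.11,0,0.45,0.06,0,-0.23,0,0.3,0.06,0,-0.23,0,0,0.06,0,-0.23,0,0,0.06,0,-0.23,0,0]

```text
clock: 40.85
position: [0.5574, -0.0619, 0.1672]
ee_rot: [0.129, 0.06, 0.99, -0.006]
contact_force: [-0.5, 0.3, 0.7]
width: 0.0429
```

```bash
python3 - <<'E'
from h import *
s,M=pose(); print(s['clock'],s['position'],s['contact_force']); d=shot('wrist','w16'); gb('w16',.005)
a=cv2.resize(d['frame'][150:320,100:560],None,fx=1.7,fy=1.7); b=shot('scene','s4')['frame'][180:320,160:420]; b=cv2.resize(b,(782,300))
cv2.imwrite('pics/fin.png',np.vstack([a[:,:782],b]))
E
```

```text
40.85 [ 0.55735248 -0.06188604  0.16719998] [-0.52382469  0.32147717  0.66950269]
(228, 206, 40, 67) ((28.318359375, -184.07615661621094), (31.51170539855957, 53.961002349853516), 88.56237030029297) [   1.  -200.2] [  55.6 -167.7]
(285, 205, 57, 69) ((28.83948516845703, -130.05567932128906), (46.05705261230469, 55.97980880737305), 89.61287689208984) [   0.7 -152.9] [  56.8 -106.9]
(357, 202, 74, 71) ((27.338764190673828, -63.47911834716797), (57.23434066772461, 58.982017517089844), 1.7357041835784912) [ -1.  -93.7] [ 56.5 -34. ]
(448, 201, 21, 57) ((20.896963119506836, -7.124978065490723), (48.69263458251953, 15.113740921020508), 13.626995086669922) [ -1.3 -18.9] [44.9 -2.5]
```

View pics/fin.png

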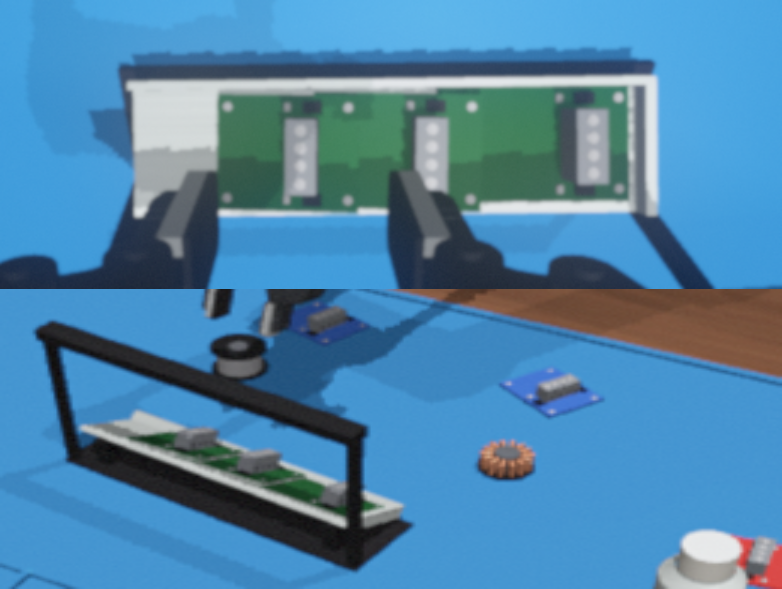

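Emit:
step_arm:
  moves: [0,0,0,0,0,0,0,0,0,0]

```text
clock: 41.15
position: [0.5573, -0.0618, 0.1654]
ee_rot: [0.128, 0.06, 0.99, -0.005]
contact_force: [0.5, -0.6, -0.2]
width: 0.043
```

```bash
python3 -c "
from h import *
shot('wrist','w17'); gb('w17',.005); print(job.sign_off())"
```

```text
(228, 208, 40, 67) ((28.111812591552734, -183.8736572265625), (31.151554107666016, 54.30902099609375), 87.66700744628906) [   1.3 -199.9] [  55.5 -167.6]
(284, 207, 58, 69) ((28.906694412231445, -130.58045959472656), (46.65559005737305, 55.64875411987305), 89.53227996826172) [   0.9 -153.7] [  56.7 -107.1]
(449, 203, 21, 57) ((21.895458221435547, -10.45090103149414), (46.465763092041016, 15.638433456420898), 1.7445095777511597) [ -1.1 -18.7] [44.9 -2.5]
(357, 203, 74, 72) ((26.948625564575195, -63.37257385253906), (57.11864471435547, 58.676692962646484), 2.8624050617218018) [ -1.3 -93.9] [ 56.4 -34.6]
the job is handed in; nothing more can be done
None
```

I laid all three boards on the rack as shingles and handed the job in at about 41 s of the 72 s allowed; sign-off gives no verdict.

**How it was done:** The moves offer no tilt command. I tilted the tool 15° by pushing it past the arm's reach limit. First I turned each board flat on the mat. Then I gripped it with the tilted tool and twisted 180°, which brought it parallel to the 30° slope. Each board was lowered until the wrist felt contact (about 2 to 8 N) and then released.

**Last checks (camera):**

| Check | Measured |
|---|---|
| Long board's block end to the stop | about 2.5 mm |
| Mid board lapping over the long | about 21 mm |
| Short board lapping over the mid | about 21 mm |
| Lower edges from the lip | within about 4 mm |
| Movement between the last two pictures | under 1 mm |
| Gripper | open, clear of everything, no force on the wrist |

**What disagreed or went unmeasured:**
- **First try with the long board:** it came down on the stop. On the second try its lower edge seems to have caught the lip. I lifted and shifted it each time, and the third try seated it.
- **Rack position:** contact and a close picture showed my first estimate was 3 to 4 mm out, so I corrected it. After that, the arm and camera readings still differed by about 2 mm up the slope.
- **Free ends on the bed:** I judged this by eye in the last picture and did not measure their height.
- **Bystanders:** I never went near the reel, coil, brick or spray can, and the reel and coil looked undisturbed in the last picture, but I did not re-measure their positions.

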